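Present the tasting tray end-on

ROBOT

A 6-joint arm with a two-finger parallel gripper is mounted at the origin on the work surface. World frame = base frame: x ahead of the robot, y to its left, z up, the work surface at z = 0. Lengths are in m, angles in rad, forces in N, time in s.
With the tool pointing down it reaches from about 0.425 to 0.95 m from the base axis. Payload 3.5 kg.
Tool frame: the origin (TCP) lies at the very end of the fingers, on their centre line; the grasp point (between the pads) lies 19 mm behind it; z points along the fingers, y is the direction in which the jaws open and shut (so a half turn about z gives the same grasp; the last joint's range is limited). The gripper opens to 85 mm and grips with 20 to 120 N. Pads are 22 mm wide; open, the fingers measure 114 mm over their backs; the gripper's body (76 mm by 85 mm) begins 54 mm behind the grasp point. The pads swing forward as they close: fully open they stand 13 mm farther back than shut.
Start: joints at [1.182, 0.286, 1.577, -0, 1.279, -0.15], TCP at [0.16, 0.656, 0.2] pointing down, gripper open.
Joint ranges: [-2.77, 2.77], [-0.9, 2.22], [0.21, 2.48], [-1.53, 4.67], [0.24, 2.81], [-2.84, 2.84]. Speed limits (rad/s): [2.79, 2.79, 3.14, 3.14, 3.14, 3.14].

INTERFACE

Orientations are given as a unit quaternion [x, y, z, w].
In Python, from plant import get_state, read_camera, sign_off gives the robot as it stands.
- The arm moves only by the tool step_arm, never from a script. Its argument "targets" is a list that holds one entry, the list of rows, each a list of 5 numbers: the opening, from 0 (shut) to 1 (fully open), then the shift along the tool's x, y, z each as a share of 4 cm, from -1 to 1, then the turn about the tool's z as a share of 5 degrees, from -1 to 1. A call has 1 to 10 rows; each row shifts and turns the commanded pose from where the row before left it, along the tool's axes as they then stand; what a row does not reach is not made up. A row lasts 1/12 s, in which the tool goes at most 41.7 mm and 7.16 degrees, less where a joint would pass 70% of its speed; a pose out of reach is approached as far as the arm can. A call with a number of a shift or a turn outside -1 to 1 is refused whole. A call with a gripper value outside its range is refused whole. The fingers move at their own pace and stop on an object; "squeeze" is the grip in N (left out, the last holds). Time passes only in rows, so rows that do not move let the fingers close. It gives the time, the measured TCP pose, the force and the opening at its end, in the units of the state.
- get_state(): the state, without advancing time (a new reading comes with each control period).
- read_camera(name): name is "scene" or "top" or "wrist"; returns a dict with "pixels" (420x560x3 uint8, red, green, blue), "range_z" (420x560 float32, m along the optical axis (not along the pixel's ray), 0 where there is no reading), "mtx" (3x3 intrinsics, pixels), "rvec" (rotation vector, rad) and "tvec" (3), from world to camera coordinates, as OpenCV has them. Camera axes: x right, y down, z forward; pixel columns grow to the right and rows downward; lengths in m; the calibration is good to about 2 mm. A picture is of the moment at which its call begins.
- sign_off(): hands the job in, once; it reports no verdict.
The state is a dict: "time": time; "qpos": joint angles; "dq": joint speeds; "joint_efforts": joint torques, N m; "eef_pos": TCP position; "tcp_rot": TCP orientation; "contact_force": force on the tool from outside, world axes, zero at the start; "wrist_torque": the same for the moment, N m; "opening": opening from 0.0 (shut) to 1.0 (fully open).
Only numpy, scipy, OpenCV 4.12 (cv2) and the standard library are available. Lean on these libraries where they do the work, as an engineer would, in place of code of your own. Each camera call takes 0.05 s, during which the arm holds its last target.

TASK

Put the round shortbread (not the square one) into the matching round well of the wooden tasting tray and let go of it. Then take the tray by its handle bar, lift it about ten centimetres above the cork mat, and turn it a quarter turn, either way round, so that it lies square across the mat instead of along it, held level over the middle of the mat with the chocolate ball resting in the middle of its dish all the while. Finish still holding the tray there, motionless; leave the square shortbread, the jar and the scraper where they are.

Things in the scene. Friction and masses are not known exactly. Their poses are not given: they have to be found in the camera images.
- tray_handle (a point): Centre of the wooden handle bar of the loose tray (board 300 along its x, 120 wide, 18 mm thick; 0.5 kg, balanced under the handle). The bar is 80 long (tray x), 16 thick (tray y), 24 mm high, on two steel posts 10 mm thick, 30 mm either side of the middle; this point is 80 mm above the tray's underside, 12 mm below the bar's top. Axes: x along the tray to the dish, z up
- tray_well (a point): Centre of the floor of the tray's round well: 64 mm diameter, 7 mm deep, floor 11 mm above the tray's underside, 90 mm from the tray's middle at the end away from the dish (tray -x). The board's top is 7 mm above this point. Axes as the tray
- tray_dish (a point): Centre (lowest point) of the inside of the shallow round white dish fixed on the tray, 102 mm over the rim, rim 15 mm above the board, 90 mm from the tray's middle at tray +x. The inside slopes up from this point by 6 degrees to 30 mm out, then by 24 degrees to the rim. This point is 22 mm above the tray's underside. Axes as the tray
- ball_center (a point): Centre of the hard chocolate ball, 28 mm diameter, about 30 g, lying loose in the middle of the dish; it rolls
- round_center (a point): Centre (half-way up) of the loose round shortbread, 60 mm diameter, 20 mm thick, about 45 g, lying flat on the table, z up. In the well it stands 13 mm proud of the board
- square_center (a point): Centre (half-way up) of the square shortbread, 56 x 56 x 20 mm, of the same dough, lying flat on the table; a bystander
- mat: Fixed cork mat, 200 (its x) x 360 (its y) x 3 mm thick; origin at the centre of its underside, on the table. Its long y axis runs roughly left to right, its x axis away from the robot. At the start the tray lies along it on its middle, tray x along mat y, dish end to the robot's left
- jar: Amber jar with a steel lid, 70 mm diameter, 110 mm high, origin at the centre of its underside, standing to the left; a bystander
- scraper: Steel dough scraper, 100 mm wide, with a round wooden handle, lying flat beyond the mat, to the right, at most 22 mm high; origin at the centre of its underside; a bystander
Mind the look-alikes: they are no part of the job. What is shaped like the part that bears round_center but pink or turquoise is not meant.

How it is judged:
By the outcome, as a careful person would: the job done as asked, in the order asked, and still so for the second after the job is handed in, while the arm keeps its last pose, push and grip.
It also fails if it takes over 64 s, if anything falls off the work surface, if the arm or the gripper's body presses on something with over 40 N, if the wrist force passes 120 N, or if a joint passes its speed limit or range.

## Working session

There is one attempt and no reset: what is moved stays moved. The work goes in short steps, Python scripts to look and compute and a tool call to move; the robot and the scene stay as the last step left them, time stands still between calls to the robot, and variables do not carry over. Pictures are saved under pics/ and viewed, and the job is handed in when it is done.

Besides the shell and the picture viewer there is one more tool, called after "Call:" as name([rows], argument=value, ...), one row to a line, values as JSON. step_arm: Moves the arm, as the interface text tells. Shift numbers are shares of 4 cm and turn numbers shares of 5 degrees, none past 1 either way. Its arguments: {"type":"object","properties":{"targets":{"type":"array"},"squeeze":{"type":"number"}},"required":["targets"]}

```bash
ls; mkdir -p pics; python3 - <<'E'
from plant import *
import cv2,numpy as np
s=get_state()
for k,v in s.items(): print(k,np.round(v,4))
for n in ("scene","top","wrist"):
    c=read_camera(n); cv2.imwrite(f"pics/{n}0.png",c["pixels"][:,:,::-1]); np.savez(f"pics/{n}0.npz",**c)
E
```

```text
pics
time 0.0
qpos [ 1.182   0.2871  1.5782 -0.      1.2786 -0.15  ]
dq [ 0.0009 -0.0005  0.0004 -0.0009 -0.     -0.0003]
joint_efforts [-2.20000e-03 -4.05988e+01 -2.92616e+01 -3.00000e-04  6.00000e-03
  0.00000e+00]
eef_pos [0.1594 0.6552 0.1987]
tcp_rot [ 1.191e-01  9.929e-01 -1.100e-03 -3.000e-04]
contact_force [-0.5709 -0.3918  0.802 ]
wrist_torque [-0.0721 -0.0091 -0.0172]
opening 1.0014
```

View pics/scene0.png

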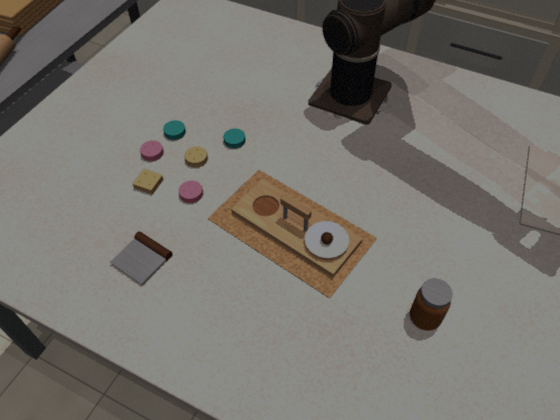

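View pics/top0.png

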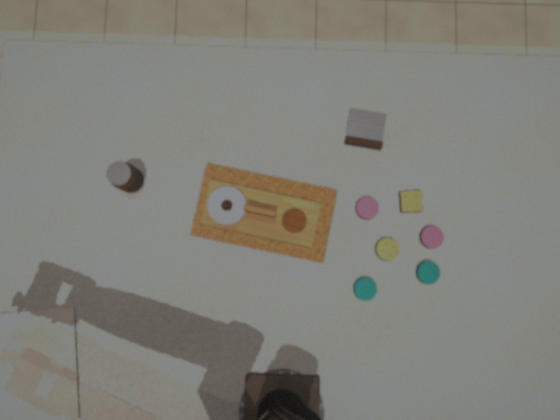

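View pics/wrist0.png

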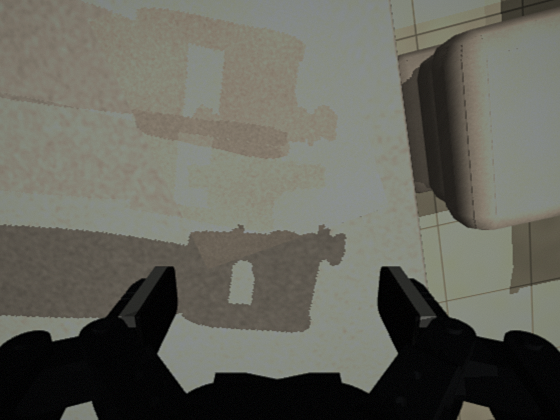

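The top view shows the yellow round at (387,248), the square at (411,201), the well at (294,220), the ball at (227,205), the bar at (261,209), and the jar at (122,175). The scene view agrees with this. Next I'll measure the positions.

```bash
cat > h.py <<'E'
import numpy as np,cv2
def pts(c):
    z=c["range_z"].astype(float);K=c["mtx"];R,_=cv2.Rodrigues(c["rvec"]);t=np.ravel(c["tvec"])
    v,u=np.mgrid[:z.shape[0],:z.shape[1]]
    P=np.stack([(u-K[0,2])/K[0,0]*z,(v-K[1,2])/K[1,1]*z,z],-1)
    W=(P-t)@R
    W[z<=0]=np.nan
    return W
def ray(c,u,v,h):
    K=c["mtx"];R,_=cv2.Rodrigues(c["rvec"]);t=np.ravel(c["tvec"])
    d=R.T@np.array([(u-K[0,2])/K[0,0],(v-K[1,2])/K[1,1],1]);o=-R.T@t
    return o+d*(h-o[2])/d[2]
E
python3 - <<'E'
from h import *
for n in("top","scene"):
    c=np.load(f"pics/{n}0.npz");W=pts(c);R,_=cv2.Rodrigues(c["rvec"])
    print(n,"cam at",np.round(-R.T@np.ravel(c["tvec"]),3),"f",c["mtx"][0,0])
    hsv=cv2.cvtColor(c["pixels"],cv2.COLOR_RGB2HSV)
    q={"top":dict(round=(387,248),square=(411,201),well=(294,220),ball=(227,205),bar=(261,209),board=(262,230),mat=(205,225),table=(330,150),pink=(367,207),turq=(365,288),jar=(120,173)),
     "scene":dict(round=(196,154),square=(148,180),well=(265,205),ball=(327,238),bar=(296,208),board=(270,226),table=(300,330),jar=(435,290))}[n]
    for k,(u,v) in q.items(): print(k,np.round(W[v,u],4),hsv[v,u])
    def seg(name,m,h,seed):
        m=m.astype(np.uint8);nl,lab=cv2.connectedComponents(m);l=lab[seed[1],seed[0]]
        if l==0: print(name,"miss");return
        ys,xs=np.nonzero(lab==l)
        w=W[ys,xs]
        print(name,len(xs),"px",np.round([xs.mean(),ys.mean()],1),"ray",np.round(ray(c,xs.mean(),ys.mean(),h),4),"cloud mid",np.round((np.nanmin(w,0)+np.nanmax(w,0))/2,4),"ext",np.round(np.ptp(w,0),3))
        return np.stack([xs,ys],1),w
    H,S,V=[hsv[...,i].astype(int) for i in range(3)]
    X=W[...,2]
    seg("round",(S>80)&(H>15)&(H<40),.02,q["round"])
    seg("square",(S>80)&(H>15)&(H<40),.02,q["square"])
    # bar
    m=(X>.068)&(X<.11)
    r=seg("bar",m,.095,q["bar"])
    if r:
        rect=cv2.minAreaRect((r[1][:,:2]*1000).astype(np.float32));print("bar rect",rect)
    m=(X>.008)&(X<.12)&(abs(W[...,0]-W[q["bar"][1],q["bar"][0],0])<.2)&(abs(W[...,1]-W[q["bar"][1],q["bar"][0],1])<.2)
    r=seg("tray",m,.021,q["board"])
    if r: print("tray rect",cv2.minAreaRect((r[1][:,:2]*1000).astype(np.float32)))
E
```

```text
top cam at [0.387 0.025 1.308] f 491.84004564256895
round [ 0.4254 -0.2664  0.0159] [ 29  88 136]
square [ 0.5504 -0.3272  0.0236] [ 28  93 134]
well [ 0.4917 -0.0209  0.014 ] [ 11 153 115]
ball [0.5225 0.1539 0.0478] [ 12 119  71]
bar [0.5098 0.0644 0.097 ] [ 17 116 134]
board [0.4625 0.0625 0.018 ] [ 18 118 136]
mat [0.472  0.2146 0.004 ] [ 17 116 127]
table [ 0.6857 -0.1138  0.0015] [ 27  17 138]
pink [ 0.5311 -0.2116  0.0228] [166  69 137]
turq [ 0.3202 -0.2095  0.0177] [ 88 152 121]
jar [0.5873 0.4149 0.1084] [  0   5 113]
round 340 px [386.6 248.4] ray [ 0.4241 -0.2644  0.02  ] cloud mid [ 0.424  -0.2642  0.0188] ext [nan nan nan]
square 388 px [410.4 200.7] ray [ 0.5515 -0.3266  0.02  ] cloud mid [ 0.5526 -0.3272  0.0188] ext [nan nan nan]
bar 224 px [259.4 210.8] ray [0.5054 0.0682 0.095 ] cloud mid [0.5058 0.0683 0.085 ] ext [0.028 0.078 0.031]
bar rect ((506.5753173828125, 68.60011291503906), (79.61115264892578, 16.811267852783203), 79.45874786376953)
tray 5171 px [260.3 213.4] ray [0.5058 0.0684 0.021 ] cloud mid [0.5065 0.0691 0.0543] ext [0.169 0.315 0.092]
tray rect ((5
[... 461 characters left out ...]
ar [0.592  0.4157 0.1118] [  0   2 109]
round 354 px [195.5 156.2] ray [ 0.4347 -0.2596  0.02  ] cloud mid [ 0.4292 -0.264   0.011 ] ext [nan nan nan]
square 450 px [147.4 181. ] ray [ 0.5619 -0.3217  0.02  ] cloud mid [ 0.5568 -0.3319  0.0116] ext [nan nan nan]
bar 354 px [295.9 207.3] ray [0.5197 0.0744 0.095 ] cloud mid [0.5111 0.0704 0.0834] ext [0.031 0.081 0.027]
bar rect ((511.7013244628906, 70.35747528076172), (80.88142395019531, 19.400405883789062), 78.5350341796875)
tray 5488 px [297.7 226.8] ray [0.5181 0.0796 0.021 ] cloud mid [0.5088 0.0688 0.0526] ext [0.176 0.317 0.089]
tray rect ((510.069580078125, 68.87872314453125), (304.081298828125, 125.80340576171875), 79.55546569824219)
```

```bash
python3 - <<'E'
import cv2
a=cv2.imread("pics/top0.png")[150:310,180:450];cv2.imwrite("pics/topcrop0.png",cv2.resize(a,None,fx=2.9,fy=2.9,interpolation=cv2.INTER_CUBIC))
E
```

```text
(no output)
```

View pics/topcrop0.png

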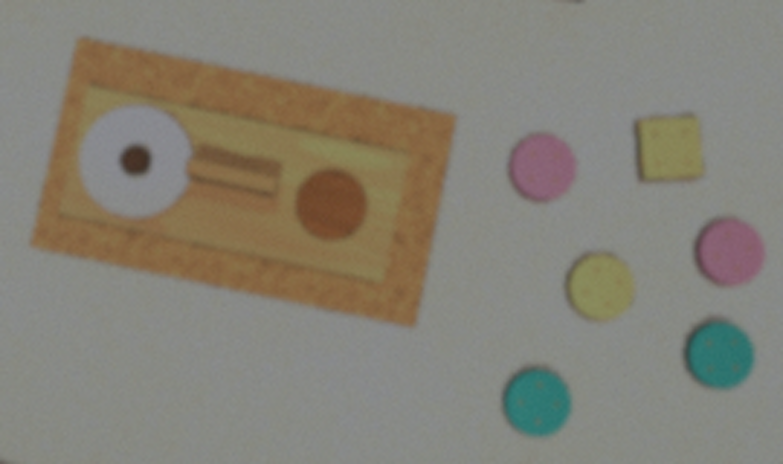

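The cloud heights match the given sizes: bar top 0.095–0.097, board 0.018–0.021, round about 0.02. The tray rectangle measures 301 x 124 mm at 79.5°. Next come the mat's angle and the fingertip depths from the wrist camera.

```bash
python3 - <<'E'
from h import *
for n in("top","scene"):
    c=np.load(f"pics/{n}0.npz")
    hsv=cv2.cvtColor(c["pixels"],cv2.COLOR_RGB2HSV)
    m=((hsv[...,1]>60)).astype(np.uint8)
    nl,lab=cv2.connectedComponents(m);s=(205,225) if n=="top" else (240,235);l=lab[s[1],s[0]]
    ys,xs=np.nonzero(lab==l)
    hull=cv2.convexHull(np.stack([xs,ys],1).astype(np.float32))[:,0]
    P=np.array([ray(c,u,v,.003)[:2]*1000 for u,v in hull],np.float32)
    print(n,len(xs),cv2.minAreaRect(P))
c=np.load("pics/wrist0.npz");W=pts(c);R,_=cv2.Rodrigues(c["rvec"])
print("wrist cam",-R.T@np.ravel(c["tvec"]))
print(R)
for u,v in [(165,272),(168,300),(150,290),(388,272),(386,300),(400,290),(130,320)]: print(u,v,np.round(W[v,u],4))
z=W[...,2][240:420];m=(z>.1)
yy,xx=np.nonzero(m);print(z[m].min())
# lowest finger points
t=np.array([.1594,.6552,.1987]);n=2*np.outer([.1191,.9929,0],[.1191,.9929,0])-np.eye(3)
L=(W-t)@n
f=(W[...,2]>.1)&(np.arange(420)[:,None]>255)
for side in (np.arange(560)<280,np.arange(560)>280):
    mm=f&side[None];q=L[mm];i=q[:,2]>-0.04; print(np.nanpercentile(q[i],[1,50,99],axis=0).round(4))
E
```

```text
top 8770 ((511.84783935546875, 59.574859619140625), (359.3860168457031, 199.36727905273438), 79.92948913574219)
scene 8860 ((516.7491455078125, 60.32073974609375), (359.5325012207031, 199.6705322265625), 79.87306213378906)
wrist cam [0.08604032 0.67244843 0.37153945]
[[ 0.23656951  0.97161302 -0.0017322 ]
 [ 0.92892608 -0.22565268  0.29355955]
 [ 0.28483541 -0.07105633 -0.95593922]]
165 272 [0.1381 0.6145 0.2504]
168 300 [0.1481 0.6136 0.2545]
150 290 [0.1377 0.6135 0.2641]
388 272 [0.1578 0.6988 0.2519]
386 300 [0.1694 0.6961 0.2525]
400 290 [0.1583 0.6991 0.2644]
130 320 [0.1386 0.6125 0.2799]
0.2414060122019106
[nan nan nan]
[nan nan nan]
  return np.nanmean(a, axis, out=out, keepdims=keepdims)
```

```bash
python3 - <<'E'
from h import *
c=np.load("pics/wrist0.npz")
t=np.array([.1594,.6552,.1987]);n=2*np.outer([.1191,.9929,0],[.1191,.9929,0])-np.eye(3)
for p in [(.011,-.043,-.013),(.011,.043,-.013),(.011,.043,-.043),(.011,.043,0),(-.011,.043,-.013)]:
    w=t+n@np.array(p); print(p,cv2.projectPoints(w[None],c["rvec"],c["tvec"],c["mtx"],None)[0].ravel().round(0))
Z=c["range_z"]
print(np.round(Z[255:300:3,158:180:3],3)); 
E
python3 -c "
import cv2
a=cv2.imread('pics/wrist0.png')[240:420,80:480];cv2.imwrite('pics/wc0.png',cv2.resize(a,None,fx=2,fy=2)*2)"
```

```text
(0.011, -0.043, -0.013) [193. 235.]
(0.011, 0.043, -0.013) [365. 235.]
(0.011, 0.043, -0.043) [383. 262.]
(0.011, 0.043, 0) [359. 226.]
(-0.011, 0.043, -0.013) [362. 275.]
[[0.407 0.408 0.408 0.408 0.407 0.407 0.407 0.407]
 [0.409 0.41  0.41  0.408 0.41  0.41  0.409 0.407]
 [0.41  0.41  0.411 0.411 0.41  0.411 0.41  0.411]
 [0.412 0.411 0.41  0.412 0.412 0.413 0.411 0.412]
 [0.138 0.137 0.138 0.138 0.138 0.141 0.414 0.413]
 [0.136 0.137 0.135 0.135 0.138 0.141 0.412 0.415]
 [0.132 0.134 0.133 0.134 0.137 0.14  0.416 0.414]
 [0.132 0.13  0.13  0.132 0.138 0.141 0.417 0.414]
 [0.128 0.129 0.131 0.134 0.136 0.14  0.418 0.416]
 [0.128 0.126 0.129 0.134 0.137 0.141 0.146 0.419]
 [0.125 0.126 0.13  0.134 0.136 0.141 0.145 0.418]
 [0.122 0.127 0.13  0.132 0.137 0.141 0.146 0.42 ]
 [0.124 0.126 0.13  0.133 0.137 0.14  0.145 0.423]
 [0.123 0.127 0.129 0.134 0.137 0.142 0.145 0.423]
 [0.123 0.127 0.13  0.133 0.138 0.141 0.145 0.426]]
```

View pics/wc0.png

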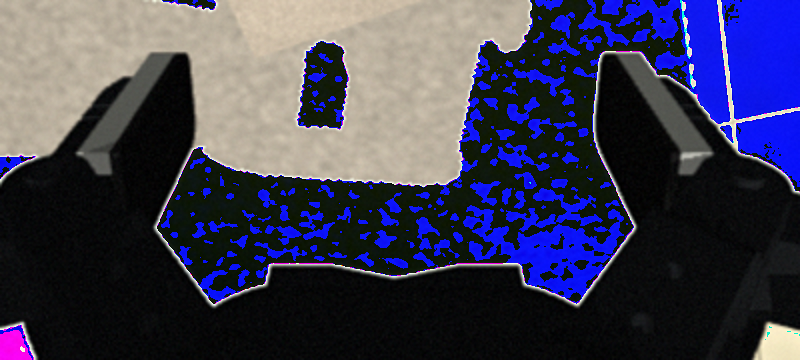

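```bash
python3 - <<'E'
from h import *
c=np.load("pics/wrist0.npz");W=pts(c);print(c["mtx"])
for u,v in [(30,150),(280,180),(280,300),(250,350),(360,200)]: print(np.round(W[v,u],4))
print(np.round(W[312:420:12,178],3));
s=np.load("pics/top0.npz");W=pts(s)
E
```

```text
[[344.72076695   0.         277.08792894]
 [  0.         344.72076695 205.68487584]
 [  0.           0.           1.        ]]
[ 0.0731  0.4007 -0.0009]
[0.1677 0.6552 0.0048]
[ 0.3168  0.6193 -0.002 ]
[ 0.3801  0.5639 -0.0023]
[0.2107 0.736  0.0043]
[[ 0.303  0.491 -0.002]
 [ 0.319  0.486 -0.001]
 [ 0.337  0.48  -0.002]
 [ 0.354  0.474 -0.001]
 [ 0.372  0.468 -0.002]
 [ 0.391  0.462 -0.001]
 [ 0.137  0.638  0.312]
 [ 0.138  0.639  0.315]
 [ 0.138  0.64   0.318]]
```

```bash
cat > plan.py <<'E'
import numpy as np
def yaw(q):  # world angle of tool y, deg
    from scipy.spatial.transform import Rotation as R
    M=R.from_quat(q).as_matrix(); return np.degrees(np.arctan2(M[1,1],M[0,1]))
def plan(p0,y0,way,op):
    """way: list of (xyz,yaw,rows); prints rows"""
    p=np.array(p0,float);y=y0;rows=[]
    for tgt,ty,n in way:
        tgt=np.array(tgt,float)
        for i in range(n):
            k=n-i
            d=(tgt-p)/k; dy=(ty-y)/k
            a=np.radians(y); ey=np.array([np.cos(a),np.sin(a),0]); ex=np.array([-np.sin(a),np.cos(a),0]);ez=np.array([0,0,-1])
            # tool z down: x = y cross z
            ex=np.cross(ey,ez)
            r=np.round([ex@d/.04,ey@d/.04,ez@d/.04,-dy/5],2)
            rows.append([op]+[float(v) for v in r]); 
            p=p+.04*(r[0]*ex+r[1]*ey+r[2]*ez); y-=5*r[3]
    for i in range(0,len(rows),10): print("[["+",".join(str(r) for r in rows[i:i+10])+"]]")
    print("end",p.round(4),round(y,2),"max",np.abs(np.array(rows)[:,1:]).max())
E
python3 - <<'E'
from plan import *
from plant import get_state
s=get_state();print(yaw(s["tcp_rot"]))
plan([.16,.656,.2],yaw(s["tcp_rot"]),[((.48,.3,.2),0,18),((.5,0,.2),-10.3,10),((.424,-.264,.12),-10.3,10)],1)
E
```

```text
76.31785170731906
[[[1, -0.55, -0.38, 0.0, 0.85],[1, -0.57, -0.33, 0.0, 0.85],[1, -0.6, -0.29, 0.0, 0.85],[1, -0.62, -0.24, 0.0, 0.85],[1, -0.63, -0.2, 0.0, 0.85],[1, -0.65, -0.15, 0.0, 0.85],[1, -0.66, -0.1, 0.0, 0.85],[1, -0.66, -0.05, 0.0, 0.85],[1, -0.67, -0.01, 0.0, 0.85],[1, -0.66, 0.04, 0.0, 0.85]]]
[[[1, -0.66, 0.09, 0.0, 0.85],[1, -0.65, 0.14, 0.0, 0.84],[1, -0.64, 0.19, 0.0, 0.85],[1, -0.62, 0.24, 0.0, 0.84],[1, -0.6, 0.28, 0.0, 0.85],[1, -0.58, 0.33, 0.0, 0.84],[1, -0.55, 0.37, 0.0, 0.85],[1, -0.53, 0.4, 0.0, 0.84],[1, -0.75, 0.05, 0.0, 0.21],[1, -0.75, 0.06, 0.0, 0.21]]]
[[[1, -0.75, 0.08, 0.0, 0.21],[1, -0.75, 0.09, 0.0, 0.2],[1, -0.74, 0.1, 0.0, 0.21],[1, -0.74, 0.12, 0.0, 0.2],[1, -0.74, 0.13, 0.0, 0.21],[1, -0.74, 0.15, 0.0, 0.2],[1, -0.73, 0.16, 0.0, 0.21],[1, -0.73, 0.17, 0.0, 0.2],[1, -0.68, -0.07, 0.2, 0.0],[1, -0.68, -0.07, 0.2, 0.0]]]
[[[1, -0.68, -0.07, 0.2, 0.0],[1, -0.68, -0.07, 0.2, 0.0],[1, -0.69, -0.07, 0.2, 0.0],[1, -0.68, -0.07, 0.2, 0.0],[1, -0.69, -0.07, 0.2, 0.0],[1, -0.68, -0.07, 0.2, 0.0],[1, -0.69, -0.07, 0.2, 0.0],[1, -0.68, -0.06, 0.2, 0.0]]]
end [ 0.4242 -0.2639  0.12  ] -10.28 max 0.85
```

Call:
step_arm([
  [[1,-0.55,-0.38,0.0,0.85],[1,-0.57,-0.33,0.0,0.85],[1,-0.6,-0.29,0.0,0.85],[1,-0.62,-0.24,0.0,0.85],[1,-0.63,-0.2,0.0,0.85],[1,-0.65,-0.15,0.0,0.85],[1,-0.66,-0.1,0.0,0.85],[1,-0.66,-0.05,0.0,0.85],[1,-0.67,-0.01,0.0,0.85],[1,-0.66,0.04,0.0,0.85]],
], squeeze=25)

```text
time: 0.98
eef_pos: [0.3378, 0.4568, 0.1997]
tcp_rot: [0.472, 0.881, -0.0, -0.0]
contact_force: [0.1, -0.6, 0.3]
opening: 0.998
```

Call:
step_arm([
  [[1,-0.66,0.09,0.0,0.85],[1,-0.65,0.14,0.0,0.84],[1,-0.64,0.19,0.0,0.85],[1,-0.62,0.24,0.0,0.84],[1,-0.6,0.28,0.0,0.85],[1,-0.58,0.33,0.0,0.84],[1,-0.55,0.37,0.0,0.85],[1,-0.53,0.4,0.0,0.84],[1,-0.75,0.05,0.0,0.21],[1,-0.75,0.06,0.0,0.21]],
])

```text
time: 1.82
eef_pos: [0.4838, 0.2385, 0.1996]
tcp_rot: [0.72, 0.694, -0.0, -0.0]
contact_force: [0.3, 0.7, 0.2]
opening: 0.999
```

Call:
step_arm([
  [[1,-0.75,0.08,0.0,0.21],[1,-0.75,0.09,0.0,0.2],[1,-0.74,0.1,0.0,0.21],[1,-0.74,0.12,0.0,0.2],[1,-0.74,0.13,0.0,0.21],[1,-0.74,0.15,0.0,0.2],[1,-0.73,0.16,0.0,0.21],[1,-0.73,0.17,0.0,0.2],[1,-0.5,0,0,0],[1,0,0,0,0]],
])

```text
time: 2.65
eef_pos: [0.4958, -0.0229, 0.1997]
tcp_rot: [0.769, 0.639, -0.001, 0.0]
contact_force: [1.3, 0.4, 0.5]
opening: 1.0
```

```bash
python3 - <<'E'
from plant import *
from plan import yaw
import cv2,numpy as np
for n in ("wrist","scene"):
    c=read_camera(n); cv2.imwrite(f"pics/{n}1.png",c["pixels"][:,:,::-1]); np.savez(f"pics/{n}1.npz",**c)
s=get_state();print(s["eef_pos"],yaw(s["tcp_rot"]))
E
```

```text
[ 0.49591486 -0.02010067  0.19975155] -10.388033888455572
```

View pics/wrist1.png

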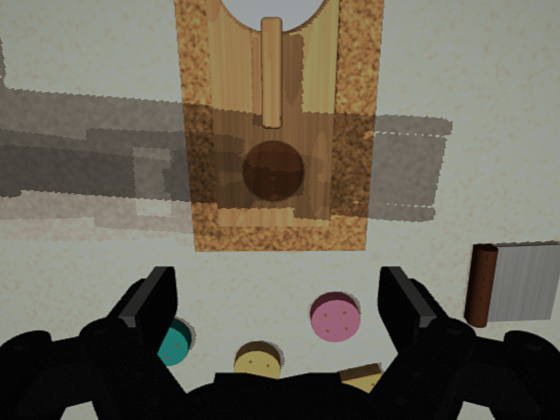

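View pics/scene1.png

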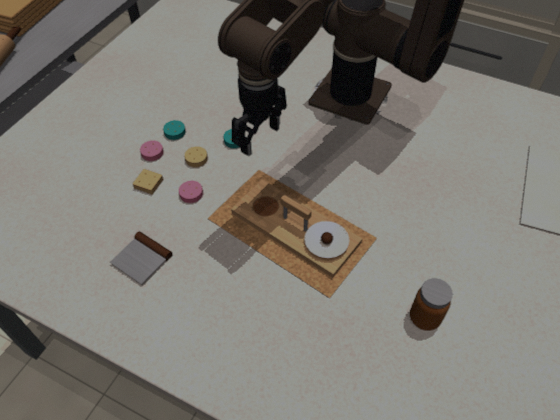

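```bash
python3 - <<'E'
from h import *
c=np.load("pics/scene1.npz");W=pts(c)
p=np.array([.4959,-.0201,.1998]);pr=lambda c,w:cv2.projectPoints(np.array(w)[None].astype(float),c["rvec"],c["tvec"],c["mtx"],None)[0].ravel().round(1)
print("TCP",pr(c,p))
for z in(.2,.213,.245):
  for s in(-1,1):
    print(z,s,pr(c,[.4959+s*.043*.984,-.0201-s*.043*.18,z]))
m=(W[...,2]>.15)&(W[...,2]<.33)&(np.arange(560)<300)
q=W[m];i=np.argsort(q[:,2])[:25];yx=np.argwhere(m)[i];print(np.c_[yx[::3,::-1],q[i][::3].round(4)])
g=np.load("pics/wrist1.npz");Wg=pts(g)
hsv=cv2.cvtColor(g["pixels"],cv2.COLOR_RGB2HSV)
for u,v,n in[(273,171,"well"),(271,30,"bar far"),(271,115,"bar near"),(230,120,"board"),(190,150,"mat")]:print(n,Wg[v,u].round(4),hsv[v,u])
a=(Wg[...,2]>.085)&(Wg[...,2]<.105);a[250:]=0
print("bar rect wrist",a.sum(),cv2.minAreaRect((Wg[a][:,:2]*1000).astype(np.float32)))
# well ellipse
gr=cv2.cvtColor(g["pixels"],cv2.COLOR_RGB2GRAY);cv2.imwrite("pics/wc1.png",cv2.resize(g["pixels"][120:230,190:360,::-1],None,fx=4,fy=4))
cv2.imwrite("pics/sc1.png",cv2.resize(c["pixels"][60:180,200:340,::-1],None,fx=4,fy=4))
E
```

```text
TCP [262.4 154.4]
0.2 -1 [274.6 143. ]
0.2 1 [249.7 166.1]
0.213 -1 [274.5 138.8]
0.213 1 [249.4 162. ]
0.245 -1 [274.3 128.1]
0.245 1 [248.6 151.5]
[[ 2.490e+02  1.560e+02  5.458e-01 -2.280e-02  2.411e-01]
 [ 2.730e+02  1.290e+02  4.547e-01 -1.490e-02  2.423e-01]
 [ 2.500e+02  1.550e+02  5.445e-01 -2.110e-02  2.436e-01]
 [ 2.740e+02  1.290e+02  4.552e-01 -1.220e-02  2.439e-01]
 [ 2.710e+02  1.270e+02  4.530e-01 -2.060e-02  2.443e-01]
 [ 2.720e+02  1.270e+02  4.535e-01 -1.790e-02  2.458e-01]
 [ 2.750e+02  1.290e+02  4.570e-01 -8.800e-03  2.470e-01]
 [ 2.720e+02  1.260e+02  4.523e-01 -1.850e-02  2.475e-01]
 [ 2.700e+02  1.250e+02  4.519e-01 -2.350e-02  2.479e-01]]
well [ 0.4913 -0.0203  0.0124] [ 11 175  51]
bar far [0.5133 0.0985 0.0948] [ 16 134 150]
bar near [0.502  0.0396 0.0941] [ 16 130 155]
board [0.459  0.0395 0.0188] [ 15 139 101]
mat [0.4075 0.0163 0.0017] [ 15 148  76]
bar rect wrist 2353 ((508.0492248535156, 68.60966491699219), (79.61580657958984, 15.948995590209961), 79.55748748779297)
```

View pics/sc1.png

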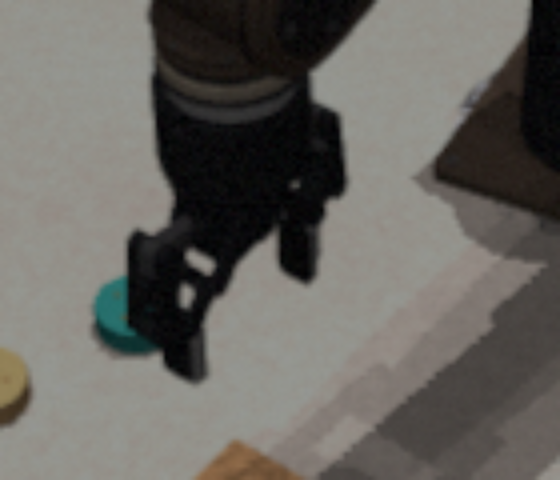

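View pics/wc1.png

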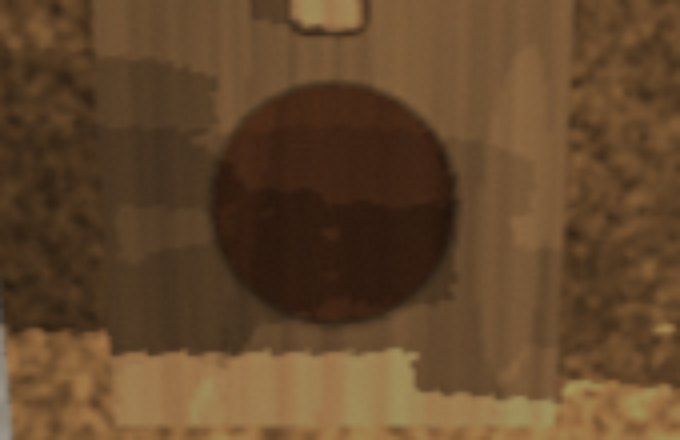

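The wrist view shows the well at (273,171). That gives (0.491,-0.020), which agrees with bar centre (0.508,0.0686) minus 90 mm. Both cameras see the open fingertips about 42 mm above the reported TCP, more than the 13 mm stated, so I'll check that by contact. Now over to the round.

```bash
python3 - <<'E'
from plan import *
plan([.4959,-.0201,.2],-10.39,[((.424,-.264,.12),-10.39,10)],1)
E
```

```text
[[[1, -0.63, -0.07, 0.2, -0.0],[1, -0.63, -0.07, 0.2, -0.0],[1, -0.63, -0.07, 0.2, -0.0],[1, -0.63, -0.07, 0.2, -0.0],[1, -0.63, -0.06, 0.2, -0.0],[1, -0.63, -0.07, 0.2, -0.0],[1, -0.64, -0.06, 0.2, -0.0],[1, -0.63, -0.07, 0.2, -0.0],[1, -0.64, -0.06, 0.2, -0.0],[1, -0.63, -0.07, 0.2, -0.0]]]
end [ 0.4239 -0.2639  0.12  ] -10.39 max 0.64
```

Call:
step_arm([
  [[1,-0.63,-0.07,0.2,0],[1,-0.63,-0.07,0.2,0],[1,-0.63,-0.07,0.2,0],[1,-0.63,-0.07,0.2,0],[1,-0.63,-0.06,0.2,0],[1,-0.63,-0.07,0.2,0],[1,-0.64,-0.06,0.2,0],[1,-0.63,-0.07,0.2,0],[1,-0.64,-0.06,0.2,0],[1,-0.63,-0.07,0.2,0]],
])

```text
time: 3.58
eef_pos: [0.425, -0.2636, 0.1196]
tcp_rot: [0.767, 0.642, 0.0, 0.0]
contact_force: [0.2, 0.5, -0.2]
opening: 1.003
```

Call:
step_arm([
  [[1,0,0,0.2,0],[1,0,0,0.2,0],[1,0,0,0.2,0],[1,0,0,0.2,0],[1,0,0,0,0],[1,0,0,0,0]],
])

```text
time: 4.08
eef_pos: [0.4247, -0.2625, 0.0874]
tcp_rot: [0.767, 0.641, -0.0, -0.001]
contact_force: [0.1, -0.6, 0.0]
opening: 1.001
```

```bash
python3 - <<'E'
from plant import *
from plan import yaw
from h import *
C={}
for n in ("wrist","scene","top"):
    c=read_camera(n); C[n]=c; cv2.imwrite(f"pics/{n}2.png",c["pixels"][:,:,::-1]); np.savez(f"pics/{n}2.npz",**c)
s=get_state();print(s["eef_pos"],yaw(s["tcp_rot"]),s["contact_force"])
cv2.imwrite("pics/sc2.png",cv2.resize(C["scene"]["pixels"][60:220,110:310,::-1],None,fx=3.5,fy=3.5))
E
```

```text
[ 0.42522414 -0.26367413  0.08863714] -10.241224488350246 [-0.38749336  0.34541477  1.02761371]
```

View pics/wrist2.png

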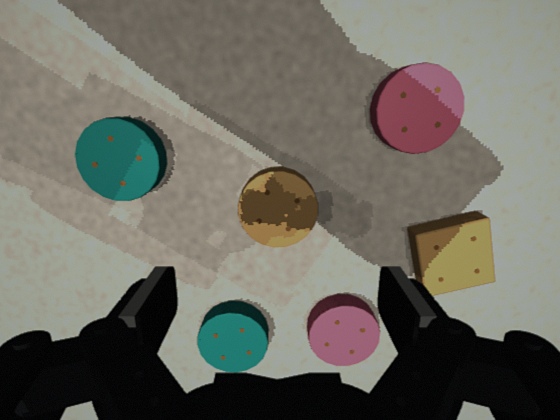

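View pics/sc2.png

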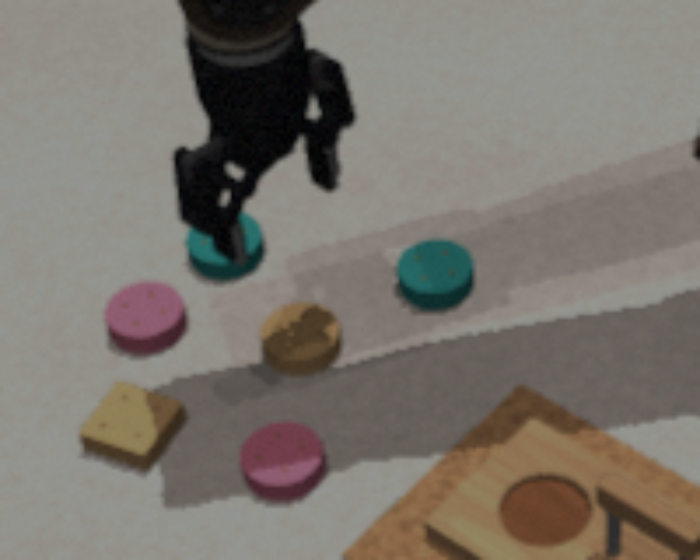

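The wrist view shows the yellow round at (278,207), pink at (418,108) and turquoise at (120,158). I'll measure it here, along with the tip height.

```bash
python3 - <<'E'
from h import *
c=np.load("pics/wrist2.npz");W=pts(c)
hsv=cv2.cvtColor(c["pixels"],cv2.COLOR_RGB2HSV)
m=(W[...,2]>.012)&(W[...,2]<.03)
nl,lab=cv2.connectedComponents(m.astype(np.uint8));ys,xs=np.nonzero(lab==lab[205,278])
w=W[ys,xs];print(len(xs),xs.mean(),ys.mean(),np.median(w,0).round(4))
h=cv2.convexHull((w[:,:2]*1000).astype(np.float32));print(cv2.minEnclosingCircle(h),cv2.minAreaRect(h))
m=(W[...,2]>.012)&(W[...,2]<.03)&(hsv[...,1]>60)
s=np.load("pics/scene2.npz");W=pts(s)
m=(W[...,2]>.07)&(W[...,2]<.2)&(np.arange(560)<210)
q=W[m];i=np.argsort(q[:,2])[:12];print(q[i][::3].round(4))
E
```

```text
4904 277.8603181076672 207.69290375203914 [ 0.4244 -0.264   0.0187]
((424.30767822265625, -265.73126220703125), 29.879419326782227) ((423.8892517089844, -265.5577392578125), (58.818668365478516, 58.500701904296875), 80.79169464111328)
[[ 0.3838 -0.2529  0.129 ]
 [ 0.3809 -0.2662  0.1311]
 [ 0.3849 -0.2457  0.1328]
 [ 0.4743 -0.2632  0.1342]]
```

Call:
step_arm([
  [[1,-0.03,0,0.3,0],[1,0,0,0.4,0],[1,0,0,0.4,0],[1,0,0,0.4,0],[1,0,0,0.2,0],[1,0,0,0.15,0],[1,0,0,0,0],[1,0,0,0,0]],
])

```text
time: 4.9
eef_pos: [0.4246, -0.2652, 0.0142]
tcp_rot: [0.768, 0.641, 0.0, 0.0]
contact_force: [0.8, -0.3, 0.3]
opening: 0.999
```

```bash
python3 - <<'E'
from plant import *
from h import *
c=read_camera("scene"); cv2.imwrite("pics/sc3.png",cv2.resize(c["pixels"][60:220,110:310,::-1],None,fx=3.5,fy=3.5))
W=pts(c);m=(W[...,2]>.03)&(W[...,2]<.2)&(np.arange(560)<210)
q=W[m];i=np.argsort(q[:,2])[:12];print(q[i][::3].round(4),get_state()["eef_pos"])
E
```

```text
[[ 0.1425 -1.1184  0.0302]
 [ 0.2848 -1.0764  0.0306]
 [ 0.1023 -1.1158  0.0308]
 [ 0.2151 -1.1319  0.0309]] [ 0.42497697 -0.26547547  0.01470193]
```

View pics/sc3.png

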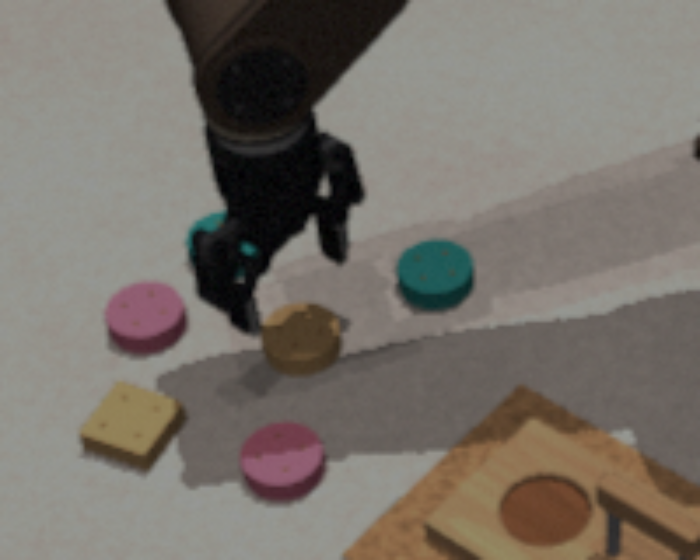

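The picture shows the tips above the round, at about z = 0.055. I'll close partway: stopping near 0.7 would mean contact, and reaching 0.5 would mean the tips are above the round.

Call:
step_arm([
  [[0.5,0,0,0,0],[0.5,0,0,0,0],[0.5,0,0,0,0],[0.5,0,0,0,0],[0.5,0,0,0,0],[0.5,0,0,0,0]],
], squeeze=20)

```text
time: 5.45
eef_pos: [0.4245, -0.265, 0.0142]
tcp_rot: [0.768, 0.641, 0.0, 0.0]
contact_force: [0.4, 0.9, 1.5]
opening: 0.501
```

```bash
python3 - <<'E'
from plant import *
from h import *
c=read_camera("scene"); cv2.imwrite("pics/sc4.png",cv2.resize(c["pixels"][60:220,110:310,::-1],None,fx=3.5,fy=3.5))
E
```

```text
(no output)
```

View pics/sc4.png

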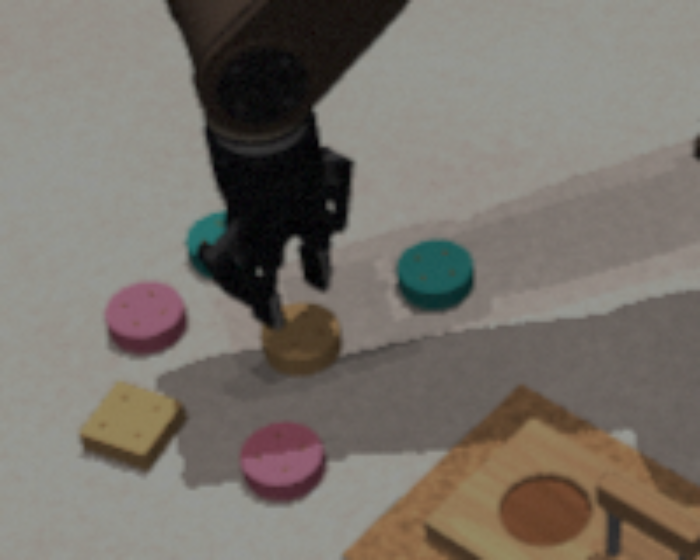

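The fingers reached 0.50 above the round, so the pictures are right. The real tips are about 28 mm (shut) to 41 mm (open) above the reported TCP, and I'll use that offset from here on. Opening and going lower.

Call:
step_arm([
  [[1,0,0,0,0],[1,0,0,0,0],[1,0,0,0,0],[1,0,0,0,0],[1,0,0,0,0],[1,0,0,0.2,0],[1,0,0,0.2,0],[1,0,0,0.2,0],[1,0,0,0,0]],
])

```text
time: 6.25
eef_pos: [0.4229, -0.2635, -0.0125]
tcp_rot: [0.768, 0.641, -0.0, -0.002]
contact_force: [-0.6, -0.6, 0.5]
opening: 1.001
```

Call:
step_arm([
  [[1,0,0,0.15,0],[1,0,0,0.1,0],[1,0,0,0.1,0],[1,0,0,0,0],[1,0,0,0,0]],
])

```text
time: 6.67
eef_pos: [0.4243, -0.2648, -0.0242]
tcp_rot: [0.768, 0.641, -0.0, -0.0]
contact_force: [0.1, 0.5, 0.4]
opening: 1.002
```

```bash
python3 - <<'E'
from plant import *
from h import *
c=read_camera("scene"); cv2.imwrite("pics/sc5.png",cv2.resize(c["pixels"][60:220,110:310,::-1],None,fx=3.5,fy=3.5))
W=pts(c);print(get_state()["eef_pos"])
sel=lambda a,b:(W[...,0]>a)&(W[...,0]<b)&(abs(W[...,1]+.26)<.02)&(c["pixels"].max(-1)<70)
for a,b in((.36,.40),(.455,.5)):
    q=W[sel(a,b)];q=q[np.argsort(q[:,2])];print(q[:8:2].round(4))
E
```

```text
[ 0.42452099 -0.26502437 -0.02394118]
[[ 0.38   -0.2652  0.0169]
 [ 0.3832 -0.2503  0.0191]
 [ 0.3845 -0.2554  0.0217]
 [ 0.3846 -0.2642  0.0253]]
[[ 0.459  -0.2775 -0.0031]
 [ 0.4562 -0.2621  0.0058]
 [ 0.4554 -0.2716  0.0081]
 [ 0.4551 -0.2711  0.0118]]
```

View pics/sc5.png

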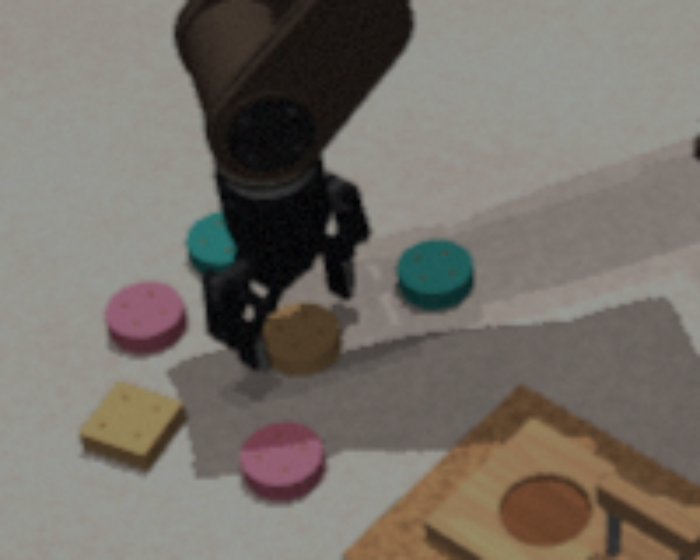

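Tip is at 0.017 as predicted and straddles the round; closing.

Call:
step_arm([
  [[0.4,0,0,0,0],[0.4,0,0,0,0],[0.4,0,0,0,0],[0.4,0,0,0,0],[0.4,0,0,0,0],[0.4,0,0,0,0]],
], squeeze=25)

```text
time: 7.22
eef_pos: [0.4247, -0.2652, -0.0233]
tcp_rot: [0.768, 0.641, 0.0, 0.0]
contact_force: [-1.3, 1.1, 6.1]
opening: 0.687
```

Call:
step_arm([
  [[0.4,0,0,-0.1,0],[0.4,0,0,-0.2,0],[0.4,0,0,-0.3,0],[0.4,0,0,-0.4,0],[0.4,0,0,-0.5,0],[0.4,0,0,-0.5,0],[0.4,0,0,-0.3,0],[0.4,0,0,-0.2,0],[0.4,0,0,0,0],[0.4,0,0,0,0]],
])

```text
time: 8.05
eef_pos: [0.4244, -0.2649, 0.0761]
tcp_rot: [0.768, 0.641, 0.0, 0.0]
contact_force: [-0.1, 0.3, -1.5]
opening: 0.685
```

```bash
python3 - <<'E'
from plant import *
from h import *
c=read_camera("scene"); cv2.imwrite("pics/sc6.png",cv2.resize(c["pixels"][40:220,110:310,::-1],None,fx=3,fy=3))
c=read_camera("wrist"); cv2.imwrite("pics/wrist6.png",c["pixels"][:,:,::-1]);np.savez("pics/wrist6.npz",**c)
E
```

```text
(no output)
```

View pics/sc6.png

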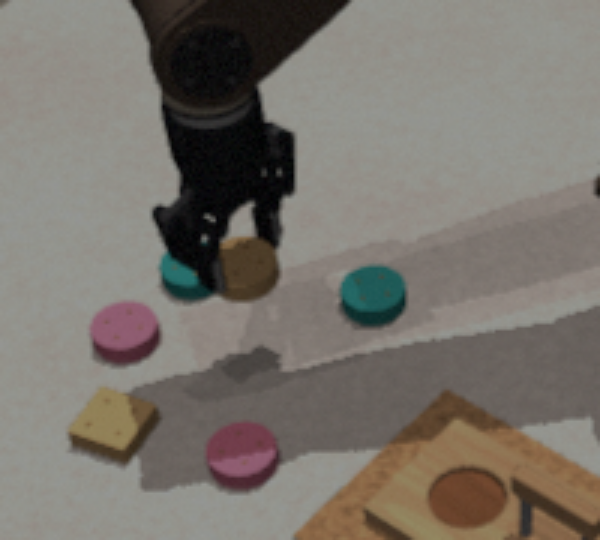

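View pics/wrist6.png

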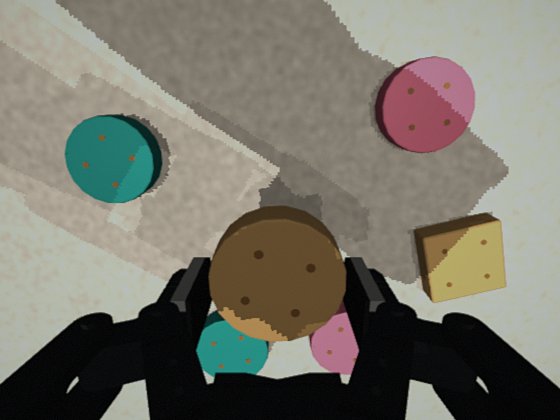

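The round is lifted and level between the pads. Next I'll measure where it sits relative to the TCP.

```bash
python3 - <<'E'
from plant import *
from h import *
from plan import *
c=np.load("pics/wrist6.npz");W=pts(c);s=get_state();y=yaw(s["tcp_rot"]);print(y,s["eef_pos"])
px=c["pixels"].astype(int)
m=(W[...,2]>.07)&(px[...,0]-px[...,2]>15)&(np.arange(420)[:,None]>200)
nl,lab=cv2.connectedComponents(m.astype(np.uint8));ys,xs=np.nonzero(lab==lab[275,280])
w=W[ys,xs];print(len(xs));zt=np.median(w[:,2]);print("top z",zt)
w=w[abs(w[:,2]-zt)<.004]
print(np.polyfit(w[:,0],w[:,2],1),np.polyfit(w[:,1],w[:,2],1))
h=cv2.convexHull((w[:,:2]*1000).astype(np.float32));print(cv2.minEnclosingCircle(h),cv2.fitEllipse(h))
E
```

```text
-10.284491196488025 [ 0.42367188 -0.26426332  0.07480614]
14659
top z 0.11718758032740273
[-0.00236192  0.11820109] [-0.00508372  0.1158624 ]
((423.4188232421875, -265.4271545410156), 30.212263107299805) ((423.4615173339844, -265.2896423339844), (59.4812126159668, 59.862525939941406), 176.54275512695312)
```

```bash
python3 - <<'E'
from plan import *
plan([.4244,-.265,.0757],-10.3,[((.435,-.23,.10),-10.3,4),((.482,-.055,.10),-10.3,10),((.4921,-.0198,.08),-10.3,6),((.4921,-.0198,.02),-10.3,6)],.4)
E
```

```text
[[[0.4, 0.23, 0.03, -0.15, -0.0],[0.4, 0.23, 0.02, -0.15, -0.0],[0.4, 0.22, 0.03, -0.15, -0.0],[0.4, 0.23, 0.02, -0.16, -0.0],[0.4, 0.45, 0.04, 0.0, -0.0],[0.4, 0.45, 0.04, 0.0, -0.0],[0.4, 0.45, 0.04, 0.0, -0.0],[0.4, 0.45, 0.04, 0.0, -0.0],[0.4, 0.45, 0.04, 0.0, -0.0],[0.4, 0.45, 0.04, 0.0, -0.0]]]
[[[0.4, 0.45, 0.03, 0.0, -0.0],[0.4, 0.45, 0.04, 0.0, -0.0],[0.4, 0.46, 0.03, 0.0, -0.0],[0.4, 0.45, 0.04, 0.0, -0.0],[0.4, 0.15, 0.01, 0.08, -0.0],[0.4, 0.15, 0.02, 0.08, -0.0],[0.4, 0.15, 0.01, 0.09, -0.0],[0.4, 0.15, 0.02, 0.08, -0.0],[0.4, 0.16, 0.01, 0.09, -0.0],[0.4, 0.15, 0.02, 0.08, -0.0]]]
[[[0.4, 0.0, -0.0, 0.25, -0.0],[0.4, 0.0, -0.0, 0.25, -0.0],[0.4, 0.0, -0.0, 0.25, -0.0],[0.4, 0.0, -0.0, 0.25, -0.0],[0.4, 0.0, -0.0, 0.25, -0.0],[0.4, 0.0, -0.0, 0.25, -0.0]]]
end [ 0.4921 -0.02    0.0201] -10.3 max 0.46
```

Call:
step_arm([
  [[0.4,0.23,0.03,-0.15,0],[0.4,0.23,0.02,-0.15,0],[0.4,0.22,0.03,-0.15,0],[0.4,0.23,0.02,-0.16,0],[0.4,0.45,0.04,0,0],[0.4,0.45,0.04,0,0],[0.4,0.45,0.04,0,0],[0.4,0.45,0.04,0,0],[0.4,0.45,0.04,0,0],[0.4,0.45,0.04,0,0]],
])

```text
time: 8.98
eef_pos: [0.4641, -0.1236, 0.1011]
tcp_rot: [0.767, 0.641, 0.0, 0.0]
contact_force: [0.2, 0.4, -1.5]
opening: 0.685
```

Call:
step_arm([
  [[0.4,0.45,0.03,0,0],[0.4,0.45,0.04,0,0],[0.4,0.46,0.03,0,0],[0.4,0.45,0.04,0,0],[0.4,0.15,0.01,0.08,0],[0.4,0.15,0.02,0.08,0],[0.4,0.15,0.01,0.09,0],[0.4,0.15,0.02,0.08,0],[0.4,0.16,0.01,0.09,0],[0.4,0.15,0.02,0.08,0]],
])

```text
time: 9.82
eef_pos: [0.492, -0.0197, 0.0798]
tcp_rot: [0.768, 0.641, -0.0, -0.0]
contact_force: [-0.5, -0.9, -0.3]
opening: 0.684
```

Call:
step_arm([
  [[0.4,0,0,0.2,0],[0.4,0,0,0.25,0],[0.4,0,0,0.25,0],[0.4,0,0,0.25,0],[0.4,0,0,0.2,0],[0.4,0,0,0.1,0],[0.4,0,0,0,0],[0.4,0,0,0,0],[0.4,0,0,0,0]],
])

```text
time: 10.57
eef_pos: [0.4926, -0.0201, 0.0309]
tcp_rot: [0.768, 0.641, 0.0, 0.0]
contact_force: [-0.3, 0.5, 0.3]
opening: 0.687
```

```bash
python3 - <<'E'
from plant import *
from h import *
c=read_camera("scene"); cv2.imwrite("pics/sc7.png",cv2.resize(c["pixels"][90:290,190:390,::-1],None,fx=3,fy=3))
c=read_camera("wrist"); cv2.imwrite("pics/wrist7.png",c["pixels"][:,:,::-1]);np.savez("pics/wrist7.npz",**c)
print(get_state()["eef_pos"])
W=pts(c)
px=c["pixels"].astype(int)
a=(W[...,2]>.085)&(W[...,2]<.105)&(np.arange(420)[:,None]<200)
if a.sum()>50: print("bar rect wrist",a.sum(),cv2.minAreaRect((W[a][:,:2]*1000).astype(np.float32)))
m=(W[...,2]>.05)&(W[...,2]<.075)&(px[...,0]-px[...,2]>15)&(np.arange(420)[:,None]>180)
nl,lab=cv2.connectedComponents(m.astype(np.uint8));ys,xs=np.nonzero(lab==lab[275,280])
w=W[ys,xs];zt=np.median(w[:,2]);print(len(xs),"top z",zt)
w=w[abs(w[:,2]-zt)<.004]
h=cv2.convexHull((w[:,:2]*1000).astype(np.float32));print(cv2.minEnclosingCircle(h),cv2.fitEllipse(h))
E
```

```text
[ 0.49270825 -0.02003948  0.03110651]
bar rect wrist 9024 ((505.2312927246094, 54.494422912597656), (52.27083969116211, 16.14067268371582), 79.4989013671875)
14673 top z 0.07299118315779336
((491.5122375488281, -21.098297119140625), 30.75055503845215) ((492.0509033203125, -20.81645965576172), (59.684104919433594, 59.86362838745117), 89.91304016113281)
```

View pics/sc7.png

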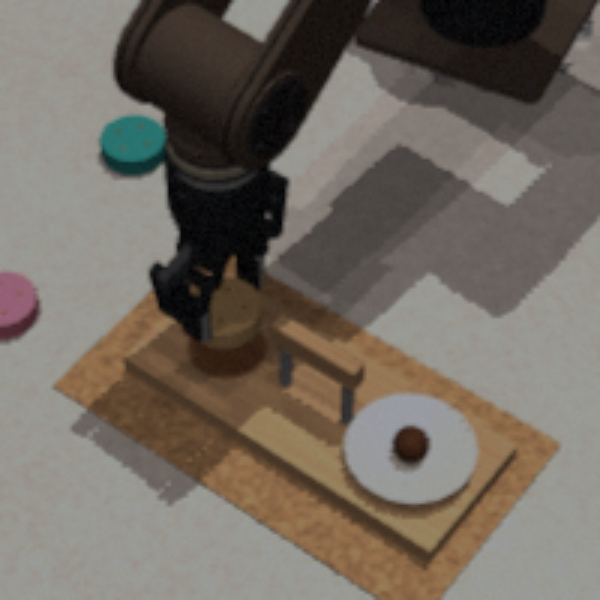

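View pics/wrist7.png

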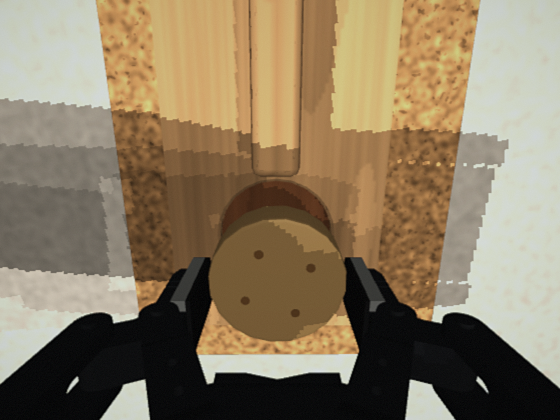

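The round is centred over the well to within about 0.7 mm. Lowering.

Call:
step_arm([
  [[0.4,0.01,0,0.2,0],[0.4,0,0,0.2,0],[0.4,0,0,0.15,0],[0.4,0,0,0.1,0],[0.4,0,0,0.1,0],[0.4,0,0,0.05,0],[0.4,0,0,0.05,0],[0.4,0,0,0,0],[0.4,0,0,0,0]],
])

```text
time: 11.42
eef_pos: [0.4923, -0.0195, -0.0035]
tcp_rot: [0.768, 0.641, 0.0, 0.0]
contact_force: [-0.0, -0.2, -1.8]
opening: 0.685
```

Call:
step_arm([
  [[0.4,0,0,0.03,0],[0.4,0,0,0.03,0],[0.4,0,0,0.03,0],[0.4,0,0,0,0],[0.4,0,0,0,0]],
])

```text
time: 11.83
eef_pos: [0.4921, -0.0195, -0.0072]
tcp_rot: [0.768, 0.641, -0.0, -0.0]
contact_force: [-0.6, 0.3, -0.4]
opening: 0.689
```

```bash
python3 - <<'E'
from plant import *
from h import *
c=read_camera("wrist"); cv2.imwrite("pics/wrist8.png",c["pixels"][:,:,::-1])
W=pts(c);s=get_state();print(s["eef_pos"],s["contact_force"],"round top",np.nanmedian(W[260:310,250:300,2]), "board",np.nanmedian(W[100:160,175:235,2]))
E
```

```text
[ 0.49215974 -0.01948945 -0.00715575] [ 0.02518853 -0.09348487  0.4121643 ] round top 0.034814370465661576 board 0.0198417396879244
```

View pics/wrist8.png

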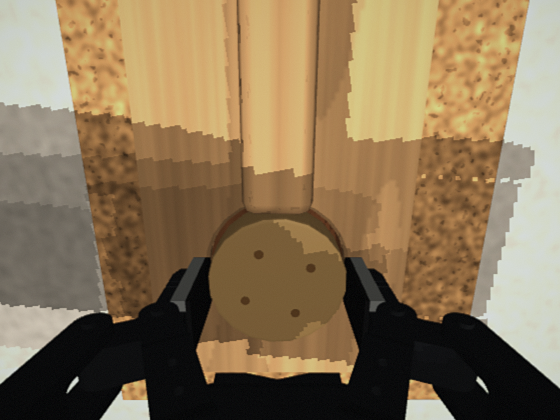

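The round is in the well, with its top at 0.0348 against an expected 0.034. Releasing.

Call:
step_arm([
  [[0.75,0,0,0,0],[0.8,0,0,0,0],[0.9,0,0,0,0],[0.9,0,0,0,0],[0.9,0,0,0,0],[0.9,0,0,-0.1,0],[0.9,0,0,-0.3,0],[0.9,0,0,-0.5,0],[0.9,0,0,-0.6,0],[0.9,0,0,-0.6,0]],
])

```text
time: 12.72
eef_pos: [0.4916, -0.0193, 0.0775]
tcp_rot: [0.768, 0.641, -0.0, -0.001]
contact_force: [0.5, 0.2, -0.2]
opening: 0.9
```

Call:
step_arm([
  [[0.9,0,0,-0.6,0],[0.9,0,0,-0.5,0],[0.9,0,0,-0.3,0],[0.9,0,0,-0.2,0],[0.9,0,0,0,0],[0.9,0,0,0,0]],
])

```text
time: 13.22
eef_pos: [0.4918, -0.0194, 0.1403]
tcp_rot: [0.768, 0.641, -0.0, -0.0]
contact_force: [0.1, 1.0, 0.7]
opening: 0.899
```

```bash
python3 - <<'E'
from plant import *
from h import *
from plan import yaw
c=read_camera("wrist"); cv2.imwrite("pics/wrist9.png",c["pixels"][:,:,::-1])
W=pts(c);s=get_state();print(s["eef_pos"],yaw(s["tcp_rot"]))
a=(W[...,2]>.085)&(W[...,2]<.105)&(np.arange(420)[:,None]<260)
print("bar rect",a.sum(),cv2.minAreaRect((W[a][:,:2]*1000).astype(np.float32)),np.argwhere(a).min(0))
px=c["pixels"].astype(int)
m=(W[...,2]>.03)&(W[...,2]<.04)
nl,lab=cv2.connectedComponents(m.astype(np.uint8));st=cv2.connectedComponentsWithStats(m.astype(np.uint8))
for i in np.argsort(-st[2][1:,4])[:3]+1:
    w=W[st[1]==i];print(st[2][i],np.median(w,0),cv2.minEnclosingCircle(cv2.convexHull((w[:,:2]*1000).astype(np.float32))))
E
```

```text
[ 0.49128221 -0.01930447  0.13948855] -10.285249110247985
bar rect 3702 ((507.87579345703125, 67.95379638671875), (78.6093521118164, 16.035078048706055), 79.49283599853516) [  0 265]
[ 243  158   71   68 3757] [ 0.49198961 -0.01896877  0.03276259] ((492.0094299316406, -20.04460334777832), 29.82709312438965)
[292   0  36  20 442] [0.53511874 0.11264566 0.03414655] ((538.5953369140625, 111.07320404052734), 13.46002197265625)
[230   0  36  20 441] [0.49849923 0.12012561 0.03412792] ((494.5391845703125, 118.76852416992188), 13.705117225646973)
```

View pics/wrist9.png

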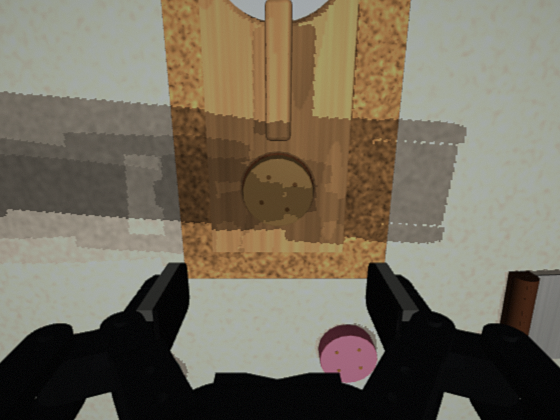

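The round is seated at (0.492,-0.020) with its top at 0.033. Now to the handle.

```bash
python3 - <<'E'
from plan import *
plan([.4919,-.0194,.1397],-10.3,[((.508,.0685,.14),-10.5,6),((.508,.0685,.06),-10.5,6),((.508,.0685,.035),-10.5,4)],.9)
E
```

```text
[[[0.9, 0.37, 0.0, -0.0, 0.01],[0.9, 0.37, 0.0, -0.0, 0.01],[0.9, 0.37, 0.0, -0.0, 0.0],[0.9, 0.37, 0.0, -0.0, 0.01],[0.9, 0.38, -0.0, -0.0, 0.0],[0.9, 0.37, -0.0, -0.01, 0.01],[0.9, 0.0, -0.0, 0.33, -0.0],[0.9, 0.0, -0.0, 0.33, -0.0],[0.9, 0.0, -0.0, 0.34, -0.0],[0.9, 0.0, -0.0, 0.33, -0.0]]]
[[[0.9, 0.0, -0.0, 0.34, -0.0],[0.9, 0.0, -0.0, 0.33, -0.0],[0.9, 0.0, -0.0, 0.16, -0.0],[0.9, 0.0, -0.0, 0.16, -0.0],[0.9, 0.0, -0.0, 0.15, -0.0],[0.9, 0.0, -0.0, 0.16, -0.0]]]
end [0.508  0.0683 0.0349] -10.5 max 0.38
```

Call:
step_arm([
  [[0.9,0.37,0,0,0.01],[0.9,0.37,0,0,0.01],[0.9,0.37,0,0,0],[0.9,0.37,0,0,0.01],[0.9,0.38,0,0,0],[0.9,0.37,0,0,0.01],[0.9,0,0,0,0],[0.9,0,0,0,0]],
])

```text
time: 13.93
eef_pos: [0.5072, 0.0686, 0.1392]
tcp_rot: [0.768, 0.64, -0.001, -0.001]
contact_force: [0.1, -0.4, 0.2]
opening: 0.903
```

Call:
step_arm([
  [[0.9,0,0,0.2,0],[0.9,0,0,0.3,0],[0.9,0,0,0.4,0],[0.9,0,0,0.4,0],[0.9,0,0,0.4,0],[0.9,0,0,0.3,0],[0.9,0,0,0.2,0],[0.9,0,0,0,0],[0.9,0,0,0,0]],
])

```text
time: 14.68
eef_pos: [0.5079, 0.068, 0.0523]
tcp_rot: [0.769, 0.639, -0.0, -0.0]
contact_force: [-0.2, 0.1, 0.0]
opening: 0.9
```

```bash
python3 - <<'E'
from plant import *
from h import *
from plan import yaw
c=read_camera("wrist"); cv2.imwrite("pics/wrist10.png",c["pixels"][:,:,::-1])
W=pts(c);s=get_state();y=yaw(s["tcp_rot"]);print(s["eef_pos"],y)
d=read_camera("scene"); cv2.imwrite("pics/sc10.png",cv2.resize(d["pixels"][90:290,190:390,::-1],None,fx=3,fy=3))
a=(W[...,2]>.085)&(W[...,2]<.105)
a&=(abs(W[...,0]-.508)<.03)
print("bar rect",a.sum(),cv2.minAreaRect((W[a][:,:2]*1000).astype(np.float32)))
E
```

```text
[0.50863334 0.06805259 0.05314347] -10.496592205708092
bar rect 6217 ((507.9434814453125, 68.85324096679688), (80.4275131225586, 16.118488311767578), 79.49996948242188)
```

View pics/wrist10.png

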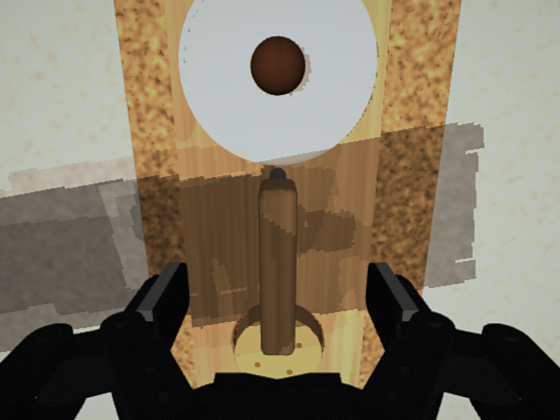

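View pics/sc10.png

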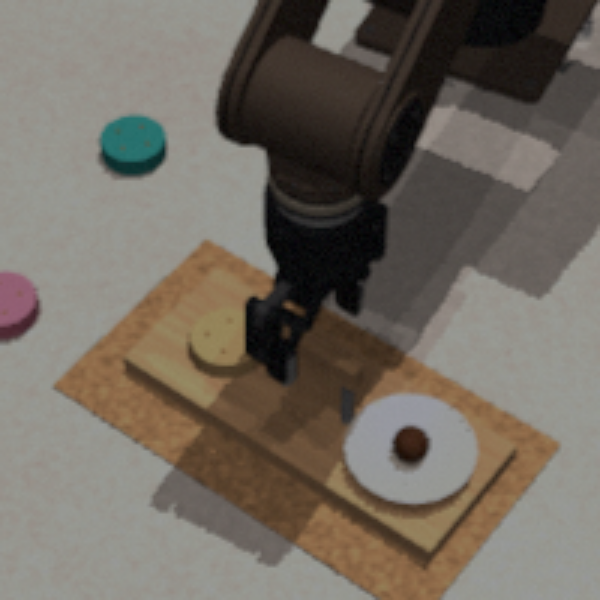

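Bar and jaws are aligned within 1 mm. Going down 18 mm and closing gently.

Call:
step_arm([
  [[0.8,0.01,0,0.15,0],[0.6,0,0,0.15,0],[0.5,0,0,0.15,0],[0.4,0,0,0,0],[0.3,0,0,0,0],[0.28,0,0,0,0],[0.26,0,0,0,0],[0.24,0,0,0,0],[0.22,0,0,0,0],[0.2,0,0,0,0]],
], squeeze=20)

```text
time: 15.62
eef_pos: [0.5085, 0.0686, 0.035]
tcp_rot: [0.769, 0.64, 0.0, 0.0]
contact_force: [0.2, 0.7, -0.6]
opening: 0.198
```

Call:
step_arm([
  [[0.18,0,0,0,0],[0.17,0,0,0,0],[0.16,0,0,0,0],[0.14,0,0,0,0],[0.1,0,0,0,0],[0.05,0,0,0,0],[0,0,0,0,0],[0,0,0,0,0]],
])

```text
time: 16.28
eef_pos: [0.5082, 0.0687, 0.0351]
tcp_rot: [0.769, 0.64, -0.0, -0.0]
contact_force: [-3.0, -0.1, 4.7]
opening: 0.183
```

Call:
step_arm([
  [[0,0,0,0,0],[0,0,0,0,0],[0,0,0,0,0]],
], squeeze=50)

```text
time: 16.53
eef_pos: [0.5084, 0.0687, 0.0351]
tcp_rot: [0.769, 0.64, 0.0, 0.0]
contact_force: [-3.0, -0.1, 5.8]
opening: 0.176
```

Call:
step_arm([
  [[0,0,0,0,0],[0,0,0,0,0],[0,0,0,0,0]],
], squeeze=90)

```text
time: 16.78
eef_pos: [0.5087, 0.0687, 0.0352]
tcp_rot: [0.769, 0.64, 0.0, 0.0]
contact_force: [-1.6, 0.6, 6.2]
opening: 0.173
```

```bash
cat > look.py <<'E'
import sys
from plant import *
from h import *
from plan import yaw
n=sys.argv[1]
c=read_camera("wrist"); cv2.imwrite(f"pics/wrist{n}.png",c["pixels"][:,:,::-1]);np.savez(f"pics/wrist{n}.npz",**c)
d=read_camera("scene"); cv2.imwrite(f"pics/scene{n}.png",d["pixels"][:,:,::-1]);np.savez(f"pics/scene{n}.npz",**d)
s=get_state();print(s["time"],s["eef_pos"].round(4) if hasattr(s["eef_pos"],'round') else s["eef_pos"],yaw(s["tcp_rot"]),np.round(s["tcp_rot"],4),np.round(s["contact_force"],1),np.round(s["wrist_torque"],2),s["opening"])
W=pts(c);px=c["pixels"].astype(int)
# ball vs dish in tool frame: dish mask white, ball dark in dish
from scipy.spatial.transform import Rotation as Ro
L=(W-np.array(s["eef_pos"]))@Ro.from_quat(s["tcp_rot"]).as_matrix()
E
python3 look.py 11
```

```text
16.8833 [0.5087 0.0686 0.0352] -10.483880149571393 [7.688e-01 6.395e-01 3.000e-04 2.000e-04] [-2.2 -0.4  5.5] [ 0.03  0.33 -0.  ] 0.1752970972471668
```

View pics/wrist11.png

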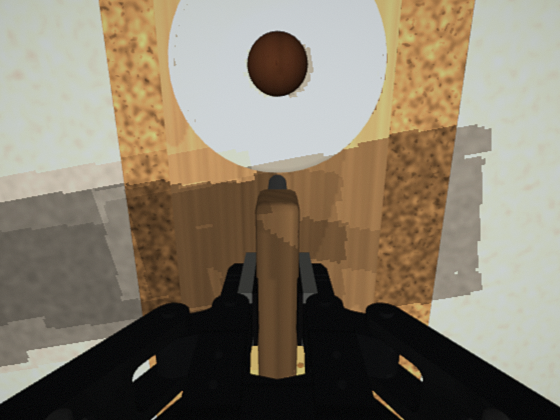

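View pics/scene11.png

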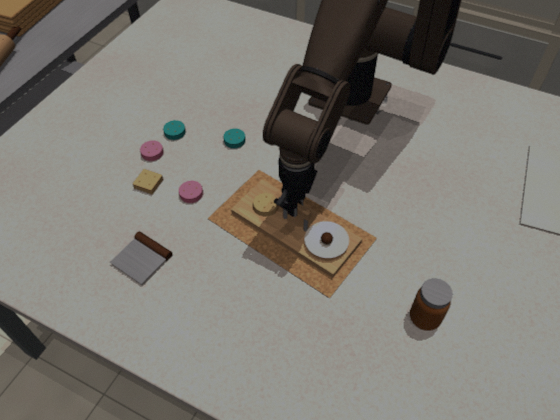

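The bar is gripped, with the ball centred in the dish at (278,64). Lifting slowly.

Call:
step_arm([
  [[0,0,0,-0.02,0],[0,0,0,-0.04,0],[0,0,0,-0.06,0],[0,0,0,-0.08,0],[0,0,0,-0.08,0],[0,0,0,-0.08,0],[0,0,0,-0.06,0],[0,0,0,-0.04,0],[0,0,0,-0.02,0],[0,0,0,0,0]],
])

```text
time: 17.72
eef_pos: [0.5085, 0.0686, 0.0543]
tcp_rot: [0.769, 0.64, 0.0, 0.0]
contact_force: [0.0, -0.8, -4.5]
opening: 0.176
```

```bash
python3 look.py 12
```

```text
17.8167 [0.5082 0.0687 0.054 ] -10.481248309237492 [ 0.7687  0.6396 -0.     -0.    ] [-0.   0.2 -5.6] [0.06 0.02 0.02] 0.17482553666115797
```

View pics/wrist12.png

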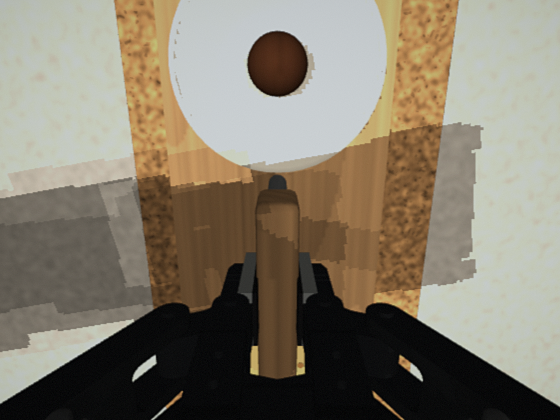

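View pics/scene12.png

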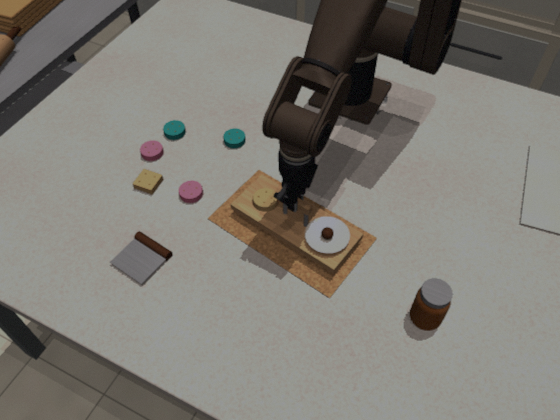

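The tray is up about 19 mm and level, with the ball still at (278,63). Continuing up.

Call:
step_arm([
  [[0,0,0,-0.03,0],[0,0,0,-0.06,0],[0,0,0,-0.09,0],[0,0,0,-0.12,0],[0,0,0,-0.12,0],[0,0,0,-0.12,0],[0,0,0,-0.12,0],[0,0,0,-0.12,0],[0,0,0,-0.12,0],[0,0,0,-0.12,0]],
])

```text
time: 18.65
eef_pos: [0.5083, 0.0686, 0.0954]
tcp_rot: [0.769, 0.64, 0.0, 0.0]
contact_force: [0.2, 0.7, -5.5]
opening: 0.172
```

Call:
step_arm([
  [[0,0,0,-0.12,0],[0,0,0,-0.12,0],[0,0,0,-0.12,0],[0,0,0,-0.12,0],[0,0,0,-0.12,0],[0,0,0,-0.12,0],[0,0,0,-0.12,0],[0,0,0,-0.09,0],[0,0,0,-0.05,0],[0,0,0,-0.03,0]],
])

```text
time: 19.48
eef_pos: [0.5085, 0.0686, 0.1357]
tcp_rot: [0.769, 0.64, 0.0, 0.0]
contact_force: [0.8, -0.5, -4.5]
opening: 0.175
```

Call:
step_arm([
  [[0,0,0,0,0],[0,0,0,0,0]],
])

```text
time: 19.65
eef_pos: [0.5081, 0.0687, 0.135]
tcp_rot: [0.769, 0.64, -0.0, -0.0]
contact_force: [0.5, 0.6, -5.3]
opening: 0.171
```

```bash
python3 look.py 13; python3 - <<'E'
from h import *
c=np.load("pics/scene13.npz");W=pts(c);px=c["pixels"].astype(int)
# tray board points
m=(W[...,2]>.10)&(W[...,2]<.13)&(abs(W[...,0]-.51)<.2)&(abs(W[...,1]-.07)<.2)&(px[...,0]-px[...,2]>20)
w=W[m];A=np.c_[w[:,:2]-[.508,.0688],np.ones(len(w))];
for _ in range(5):
    k=np.linalg.lstsq(A,w[:,2],rcond=None)[0];r=abs(w[:,2]-A@k);g=r<.004;A=A[g];w=w[g]
print(len(w),"plane",k.round(4))
print("tray rect",cv2.minAreaRect((w[:,:2]*1000).astype(np.float32)))
E
```

```text
19.75 [0.508  0.0687 0.1348] -10.481929606822339 [ 7.687e-01  6.396e-01 -3.000e-04 -3.000e-04] [-0.3 -0.5 -4.1] [-0.02  0.02 -0.02] 0.17236349675955512
2953 plane [-0.0101 -0.0008  0.1184]
tray rect ((511.2717590332031, 68.82418823242188), (302.4825439453125, 125.1456527709961), 79.9546890258789)
```

View pics/scene13.png

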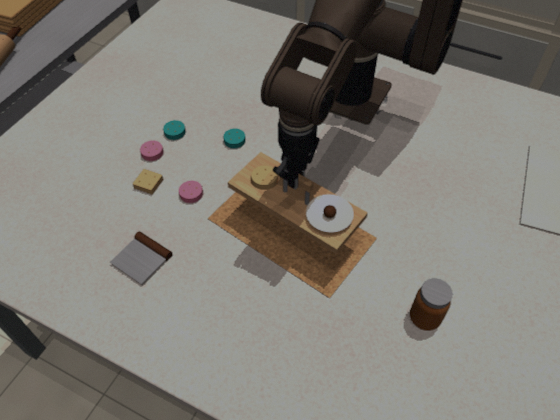

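View pics/wrist13.png

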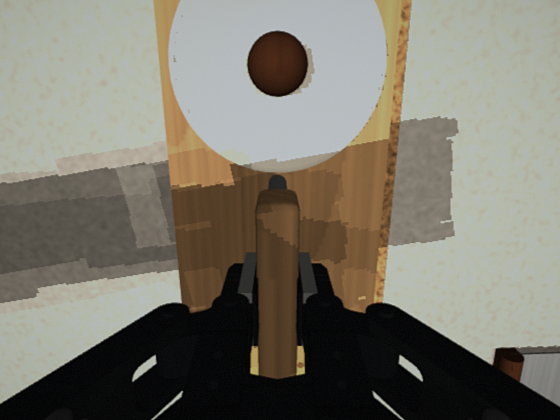

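The tray is level at the right height and the ball hasn't moved. Now the quarter turn, ramped slowly (17.9 shares of 5°).

Call:
step_arm([
  [[0,0,0,0,0.03],[0,0,0,0,0.06],[0,0,0,0,0.09],[0,0,0,0,0.12],[0,0,0,0,0.15],[0,0,0,0,0.18],[0,0,0,0,0.21],[0,0,0,0,0.24],[0,0,0,0,0.27],[0,0,0,0,0.3]],
])

```text
time: 20.58
eef_pos: [0.5083, 0.0687, 0.1352]
tcp_rot: [0.813, 0.582, -0.0, -0.0]
contact_force: [-0.2, -0.0, -4.6]
opening: 0.171
```

Call:
step_arm([
  [[0,0,0,0,0.3],[0,0,0,0,0.3],[0,0,0,0,0.3],[0,0,0,0,0.3],[0,0,0,0,0.3],[0,0,0,0,0.3],[0,0,0,0,0.3],[0,0,0,0,0.3],[0,0,0,0,0.3],[0,0,0,0,0.3]],
])

```text
time: 21.42
eef_pos: [0.5083, 0.0687, 0.1352]
tcp_rot: [0.882, 0.47, 0.0, 0.0]
contact_force: [-0.9, -0.2, -4.8]
opening: 0.173
```

```bash
python3 look.py 14
```

```text
21.5167 [0.5083 0.0686 0.1352] -33.78281705562951 [ 0.8821  0.4711 -0.      0.    ] [ 0.4  0.5 -4.8] [-0.03  0.02 -0.  ] 0.1694173508514213
```

View pics/wrist14.png

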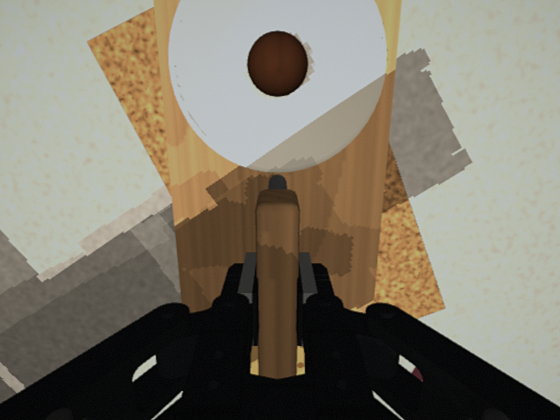

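The ball is still centred at (278,63). Carrying on.

Call:
step_arm([
  [[0,0,0,0,0.06],[0,0,0,0,0.12],[0,0,0,0,0.18],[0,0,0,0,0.24],[0,0,0,0,0.3],[0,0,0,0,0.3],[0,0,0,0,0.3],[0,0,0,0,0.3],[0,0,0,0,0.3],[0,0,0,0,0.3]],
])

```text
time: 22.35
eef_pos: [0.5083, 0.0687, 0.1353]
tcp_rot: [0.927, 0.376, 0.0, 0.0]
contact_force: [-0.5, -0.0, -4.9]
opening: 0.165
```

Call:
step_arm([
  [[0,0,0,0,0.3],[0,0,0,0,0.3],[0,0,0,0,0.3],[0,0,0,0,0.3],[0,0,0,0,0.3],[0,0,0,0,0.3],[0,0,0,0,0.3],[0,0,0,0,0.3],[0,0,0,0,0.3],[0,0,0,0,0.3]],
])

```text
time: 23.18
eef_pos: [0.5083, 0.0686, 0.1352]
tcp_rot: [0.968, 0.251, 0.0, -0.0]
contact_force: [0.0, -0.1, -4.2]
opening: 0.172
```

Call:
step_arm([
  [[0,0,0,0,0.3],[0,0,0,0,0.3],[0,0,0,0,0.3],[0,0,0,0,0.3],[0,0,0,0,0.3],[0,0,0,0,0.3],[0,0,0,0,0.3],[0,0,0,0,0.3],[0,0,0,0,0.3],[0,0,0,0,0.3]],
])

```text
time: 24.02
eef_pos: [0.5083, 0.0686, 0.1352]
tcp_rot: [0.992, 0.123, 0.0, 0.0]
contact_force: [0.5, 0.0, -4.6]
opening: 0.171
```

Call:
step_arm([
  [[0,0,0,0,0.3],[0,0,0,0,0.3],[0,0,0,0,0.3],[0,0,0,0,0.3],[0,0,0,0,0.3],[0,0,0,0,0.3],[0,0,0,0,0.3],[0,0,0,0,0.3],[0,0,0,0,0.3],[0,0,0,0,0.3]],
])

```text
time: 24.85
eef_pos: [0.5083, 0.0687, 0.1352]
tcp_rot: [1.0, -0.008, 0.0, -0.0]
contact_force: [-0.6, 0.3, -5.5]
opening: 0.172
```

Call:
step_arm([
  [[0,0,0,0,0.3],[0,0,0,0,0.27],[0,0,0,0,0.24],[0,0,0,0,0.21],[0,0,0,0,0.18],[0,0,0,0,0.15],[0,0,0,0,0.12],[0,0,0,0,0.09],[0,0,0,0,0.05],[0,0,0,0,0]],
])

```text
time: 25.68
eef_pos: [0.5083, 0.0686, 0.1352]
tcp_rot: [0.997, -0.077, -0.0, 0.0]
contact_force: [0.1, -0.2, -5.7]
opening: 0.175
```

```bash
python3 look.py 15; python3 - <<'E'
from h import *
from plant import read_camera
t=read_camera("top");np.savez("pics/top15.npz",**t);cv2.imwrite("pics/top15.png",t["pixels"][:,:,::-1])
for n in("scene","top"):
    c=np.load(f"pics/{n}15.npz");W=pts(c);px=c["pixels"].astype(int)
    m=(W[...,2]>.108)&(W[...,2]<.13)&(abs(W[...,0]-.51)<.2)&(abs(W[...,1]-.07)<.2)&(px[...,0]-px[...,2]>20)
    w=W[m];A=np.c_[w[:,:2]-[.508,.0688],np.ones(len(w))]
    for _ in range(5):
        k=np.linalg.lstsq(A,w[:,2],rcond=None)[0];r=abs(w[:,2]-A@k);g=r<.004;A=A[g];w=w[g]
    print(n,len(w),"plane",k.round(4),"tray rect",cv2.minAreaRect((w[:,:2]*1000).astype(np.float32)))
E
```

```text
25.7833 [0.5083 0.0687 0.1352] -98.77866211549913 [ 0.9971 -0.0765 -0.     -0.    ] [ 0.4  0.1 -5.7] [0.03 0.03 0.05] 0.17179415606512524
scene 2985 plane [ 0.     -0.0016  0.1188] tray rect ((510.56640625, 68.89862823486328), (122.85520935058594, 303.84722900390625), 81.42141723632812)
top 719 plane [-0.0005  0.0028  0.1196] tray rect ((510.53143310546875, 67.45024108886719), (120.00704956054688, 293.6065979003906), 81.3835220336914)
```

View pics/scene15.png

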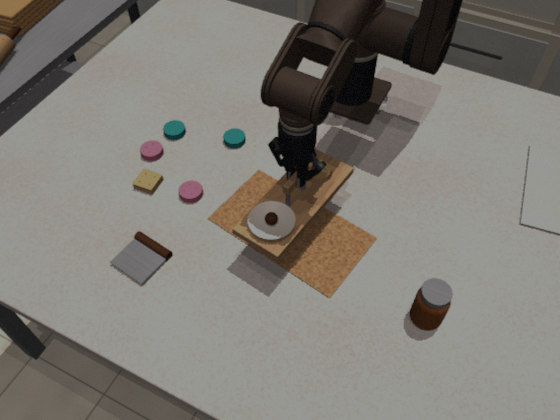

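View pics/top15.png

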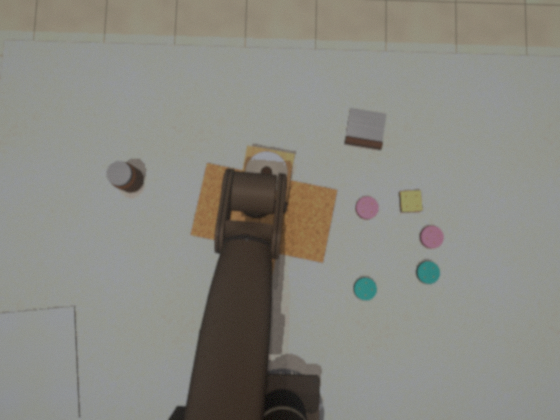

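View pics/wrist15.png

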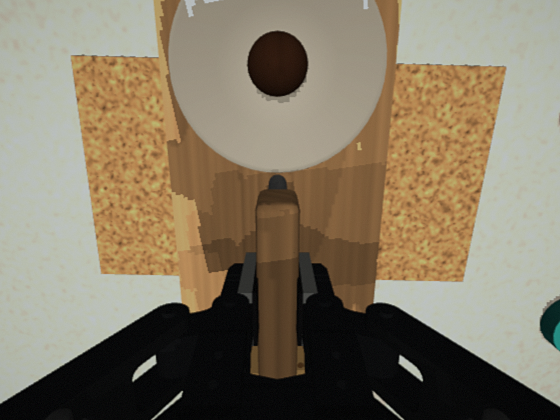

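The turn is nearly complete: the tray is at -8.6° and the mat's x axis is at -10.1°. The ball is centred. All four mat corners show at (72,55), (101,273), (464,281) and (505,67), so I'll measure the mat centre from them.

```bash
python3 - <<'E'
from h import *
c=np.load("pics/wrist15.npz");W=pts(c);hsv=cv2.cvtColor(c["pixels"],cv2.COLOR_RGB2HSV)
m=(abs(W[...,2])<.012)&(hsv[...,1]>70)&(hsv[...,0]<30)&(np.arange(420)[:,None]<300)
m=cv2.morphologyEx(m.astype(np.uint8),cv2.MORPH_OPEN,np.ones((5,5)))
ys,xs=np.nonzero(m);P=np.array([ray(c,u,v,.003)[:2]*1000 for u,v in zip(xs,ys)],np.float32);print(cv2.minAreaRect(P))
for u,v in[(72,55),(101,273),(464,281),(505,67)]:print(ray(c,u,v,.003).round(4))
a=(W[...,2]>.185)&(W[...,2]<.205)&(abs(np.arange(560)-277)<25)
print("bar top",np.median(W[a],0),cv2.minAreaRect((W[a][:,:2]*1000).astype(np.float32)))
E
```

```text
((512.8662109375, 59.6077880859375), (357.59619140625, 198.56784057617188), 79.83836364746094)
[0.6419 0.2165 0.003 ]
[0.4471 0.2528 0.003 ]
[ 0.3836 -0.1005  0.003 ]
[ 0.5785 -0.133   0.003 ]
bar top [0.51614735 0.06653418 0.19362657] ((510.931396484375, 67.23925018310547), (18.872419357299805, 75.4710922241211), 81.87527465820312)
```

The mat centre is (0.513,0.060) at 79.8°. I need to shift the tray by (+4.6,-9.1) mm and turn it another 1.4°.

Call:
step_arm([
  [[0,0.005,0.005,0,0.01],[0,0.01,0.015,0,0.02],[0,0.015,0.02,0,0.03],[0,0.02,0.03,0,0.04],[0,0.025,0.035,0,0.04],[0,0.025,0.035,0,0.04],[0,0.02,0.03,0,0.04],[0,0.015,0.02,0,0.03],[0,0.01,0.01,0,0.02],[0,0.005,0.005,0,0]],
])

```text
time: 26.67
eef_pos: [0.5129, 0.0595, 0.1352]
tcp_rot: [0.996, -0.088, -0.0, -0.0]
contact_force: [1.3, -0.1, -5.1]
opening: 0.173
```

Call:
step_arm([
  [[0,0,0,0,0],[0,0,0,0,0],[0,0,0,0,0],[0,0,0,0,0],[0,0,0,0,0],[0,0,0,0,0],[0,0,0,0,0],[0,0,0,0,0],[0,0,0,0,0],[0,0,0,0,0]],
])

```text
time: 27.5
eef_pos: [0.5128, 0.0596, 0.1352]
tcp_rot: [0.996, -0.088, -0.0, -0.0]
contact_force: [-0.7, -0.0, -4.2]
opening: 0.174
```

```bash
python3 look.py 16; python3 - <<'E'
from h import *
c=np.load("pics/scene16.npz");W=pts(c);px=c["pixels"].astype(int)
m=(W[...,2]>.108)&(W[...,2]<.13)&(abs(W[...,0]-.51)<.2)&(abs(W[...,1]-.07)<.2)&(px[...,0]-px[...,2]>20)
w=W[m];A=np.c_[w[:,:2]-[.513,.06],np.ones(len(w))]
for _ in range(5):
    k=np.linalg.lstsq(A,w[:,2],rcond=None)[0];r=abs(w[:,2]-A@k);g=r<.004;A=A[g];w=w[g]
print(len(w),"plane",k.round(4),"tray rect",cv2.minAreaRect((w[:,:2]*1000).astype(np.float32)))
cv2.imwrite("pics/sc16.png",cv2.resize(c["pixels"][110:290,200:400,::-1],None,fx=3.5,fy=3.3))
E
```

```text
27.6 [0.5129 0.0596 0.1352] -100.13332002207179 [ 0.9961 -0.0883 -0.      0.    ] [-0.6  0.5 -4.9] [-0.01 -0.02 -0.04] 0.16778695141540373
2996 plane [ 0.0002 -0.002   0.1187] tray rect ((515.4778442382812, 60.525047302246094), (123.03050994873047, 303.99908447265625), 79.30268859863281)
```

View pics/sc16.png

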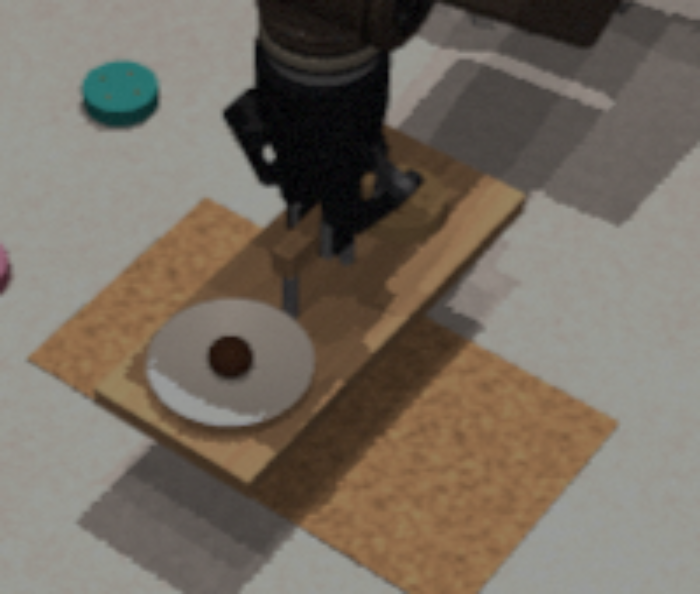

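View pics/wrist16.png

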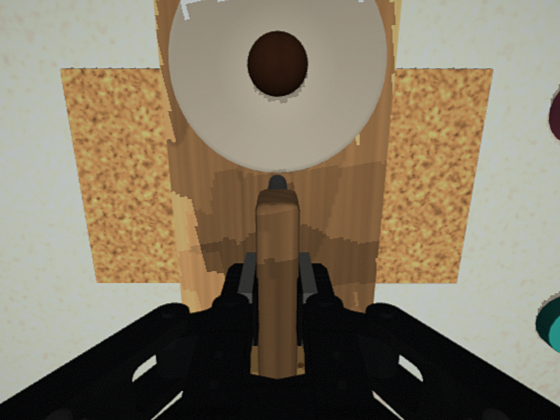

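The tray is square across and centred on the mat, level (plane slopes 0.002 or less), lifted 100 mm and motionless. The ball is centred in the dish at (277,63). Handing in.

```bash
python3 -c "
from plant import *
print(get_state()['dq']);print(sign_off())"
```

```text
[ 0.0012043   0.00064634  0.00359178 -0.0009092   0.00260717 -0.00091055]
the job is handed in; nothing more can be done
None
```

The job is done and handed in at about 27.6 s. The round shortbread is in the tray's round well, and the arm is holding the tray still, square across the mat.

**Last checks:**
- **Shortbread:** it seated flat, with its top at z ≈ 0.033 against the 0.034 expected. I did not measure it again after the lift, because the gripper mostly hid it in the later pictures.
- **Tray position:** lifted 100 mm and about 0.1 mm from the mat centre I measured with the wrist camera, (0.513, 0.060). It is level to within 0.002 slope.
- **Squareness:** by the tool angle the tray is within 0.1° of square. The scene camera's outline of the tray read 79.3° against the mat's 79.8°, so about 0.5° off by that measure.
- **Chocolate ball:** centred in the dish in every picture taken from the grasp to the end.
- **Bystanders:** I did not touch the square shortbread, jar, scraper or look-alikes.

**What disagreed:** the reported TCP lies about 28 mm beyond the real fingertips (41 mm with the gripper open). Two cameras showed this, and a trial close above the shortbread confirmed it. I corrected every height for it, so some reported TCP heights went below zero without the fingers touching the table.

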